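Stamp a blank with the mallet from the drawer

ROBOT

A 7-joint arm with a two-finger parallel gripper is mounted at the origin on the work surface. World frame = base frame: x ahead of the robot, y to its left, z up, the work surface at z = 0. Lengths are in m, angles in rad, forces in N, time in s.
With the tool pointing down it reaches from about 0.425 to 0.875 m from the base axis. Payload 4.7 kg.
Tool frame: the origin (TCP) lies midway between the tips of the shut fingers; the grasp point (between the pads) lies 19 mm behind it; x points along the fingers, z is the direction in which the jaws open and shut, and the axes are right-handed (so a half turn about x gives the same grasp; the last joint's range is limited). The gripper opens to 85 mm and grips with 20 to 120 N. Pads are 22 mm wide; open, the fingers measure 114 mm over their backs; the gripper's body (76 mm by 85 mm) begins 54 mm behind the grasp point. The pads swing forward as they close: fully open they stand 13 mm farther back than shut.
Start: joints at [-1.243, 0.321, -0.07, 1.45, 0.023, 1.371, -0.057], TCP at [0.201, 0.618, 0.209] pointing down, gripper open.
Joint ranges: [-2.86, 2.86], [-0.3, 2.09], [-1.38, 1.24], [0.06, 2.45], [-1.56, 4.7], [0.09, 2.05], [-2.69, 2.69]. Speed limits (rad/s): [2.57, 2.57, 3.14, 3.14, 3.14, 3.14, 3.14].

INTERFACE

Orientations are given as a 3x3 rotation matrix whose columns are the frame's x, y, z axes.
In Python, from plant import robot, imaging, job, spotter gives the robot as it stands. The module is installed in compiled form; this text tells all that it offers.
- The arm moves only by the shell command python3 -m crank 'ROWS' [FORCE]. ROWS is JSON, a list of rows, each a list of 3 entries, a list of its own where there are three numbers: the opening, from 0 (shut) to 1 (fully open), then the shift along the tool's x, y, z in m, then the turn about the tool's x in degrees. In form: [[jaw, [dx, dy, dz], turn], ...]. A call has 1 to 5 rows; each row shifts and turns the commanded pose from where the row before left it, along the tool's axes as they then stand; what a row does not reach is not made up. A row lasts 1/12 s, in which the tool goes at most 41.7 mm and 7.16 degrees, less where a joint would pass 70% of its speed; a pose out of reach is approached as far as the arm can. A call with a gripper value outside its range is refused whole. The fingers move at their own pace and stop on an object; FORCE is the grip in N (left out, the last holds). Time passes only in rows, so rows that do not move let the fingers close. It gives the time, the measured TCP pose, the force and the opening at its end, in the units of the state.
- robot.observe(): the state, without advancing time (a new reading comes with each control period).
- imaging.camera(name): name is "scene" or "top"; returns a dict with "image" (400x640x3 uint8, red, green, blue), "mtx" (3x3 intrinsics, pixels), "dist" ([k1, k2, p1, p2, k3] as OpenCV has them; the pictures are not rectified), "rvec" (rotation vector, rad) and "tvec" (3), from world to camera coordinates, as OpenCV has them. Camera axes: x right, y down, z forward; pixel columns grow to the right and rows downward; lengths in m; the calibration is good to about 2 mm. A picture is of the moment at which its call begins. There is no depth.
- job.sign_off(): hands the job in, once; it reports no verdict.
Trained networks look in the newest picture that a camera, given by its name, has taken for a name from the list of things; names that differ only in an ending like _2 or _b are one class to them, and where a whole thing is asked for, a point or a joint stands for the part that bears it (a point fixed in the world has none). Each returns a list of dicts, best first, with "p" (0 to 1); they miss things now and then, are a little off and sometimes report something else, mostly with a low value. They report only what shows in the picture. A call takes as long as a camera call. They do not tell look-alikes from the thing itself.
- spotter.find_in(camera, name): "pixel" ([row, column] in pixels, amid what is visible of it).
- spotter.trace(camera, name): "region" (400x640 bool, what is visible of it) and "pixel" ([row, column] in pixels, amid what is visible of it).
The state is a dict: "clock": time; "joint_positions": joint angles; "qd": joint speeds; "joint_torque": joint torques, N m; "tool_pos": TCP position; "orientation": TCP orientation; "wrist_force": force on the tool from outside, world axes, zero at the start; "ft_torque": the same for the moment, N m; "width": finger opening in m.
Only numpy, scipy, OpenCV 4.12 (cv2) and the standard library are available. Lean on these libraries where they do the work, as an engineer would, in place of code of your own. Each camera call takes 0.05 s, during which the arm holds its last target. There are 200 camera calls.

TASK

Open the bench drawer, take out the mallet, and with the mallet's head strike the punch with the broad mushroom head down fully home with a quick blow, not a slow push, to stamp the copper blank under it. Then put the mallet back inside the drawer, let go of it, and close the drawer fully. Do not touch either press with the gripper, do not press the slim punch, and leave the other things on the bench and cabinet where they are.

Things in the scene. Friction and masses are not known exactly. Their poses are not given: they have to be found in the camera images.
- cabinet: Low wooden cabinet fixed on the bench: 260 deep (x) by 280 wide (y) by 103 mm high, one drawer. Origin: centre of its underside; its drawer front faces its own -x (roughly the robot); z up. The drawer front stands 14 mm ahead of the cabinet's -x face when shut.
- drawer (a joint): How far the drawer is pulled out towards the cabinet's -x, in m: 0 shut, 0.19 fully out (hard stop). Slides with about 1.2 N friction and stays where it is left. It starts shut or up to 15 mm open.
- drawer_handle (a point): Middle of the drawer's handle: a level steel bar, 11 mm thick, 110 long along the cabinet's y, its axis 35 mm ahead of the drawer front (29 mm clear gap), on two end stalks 94 mm apart. It is at 69 mm height; the drawer front's top edge is at 94 mm and the cabinet's top at 103 mm. Moves with the drawer.
- drawer_floor (a point): Centre of the drawer's inner floor, 15 mm above the bench; axes as the cabinet's. Moves with the drawer. The tray is 228 (x) by 242 mm (y) inside; side walls 6 mm thick rise 39 mm above the floor, the front panel (14 mm thick) 79 mm. Clear height under the cabinet's top: 78 mm above the floor.
- mallet: The mallet, 0.32 kg +-20 %: white plastic cylinder head, 50 mm diameter, 56 long, with two steel bands; round wooden handle, 22 mm thick. It stands stably in the drawer on a flat face of its head: head's axis upright, handle level. Origin: centre of the lower face; z: head's axis; +y: along the handle, which runs 28 mm above the lower face, from the head's side to 160 mm from its axis.
- mallet_grip (a point): Point on the handle's axis 50 mm from the head's axis (25 mm from its side), 28 mm above the lower face: a good place to hold it from above, fingers closing across the handle. At the start the handle points to the cabinet's +y within 0.25 rad and the head's axis is 65 to 100 mm behind the drawer front's inner side.
- mallet_head (a point): Centre of the mallet's head, 28 mm from either face.
- press_broad: Fixed hand stamping press of dark steel whose punch has a broad mushroom head: base 110 (x) by 90 (y) by 16 mm; two posts carry a bridge 38 by 90 mm, top at 103 mm, with a 34 mm wide collar on it up to 111 mm. Origin: centre of its underside, on the punch's axis; z up. The two presses may change places between runs. Includes its punch.
- punch_broad_top (a point): Centre of the top of the broad punch: a steel disc head 46 mm in diameter, 14 mm thick, 159 mm above the bench when up. Moves with the punch.
- punch_broad (a joint): How far the broad punch is down, in m: 0 up (sprung), 0.030 at its hard stop on the copper blank. About 4 N to start, 10 N fully down, plus damping of 15 N per m/s; it comes back up when released. A blow that drives it at 0.1 to 0.3 m/s is ample; a push slower than 0.04 m/s is no strike.
- press_slim: The other press, alike but for its punch: a slim straight pin head 18 mm in diameter, top at 148 mm. Origin: centre of its underside, on the punch's axis. Not to be struck.
- punch_slim (a joint): How far the slim punch is down, in m; 0 up (sprung), 0.030 at its stop. Leave it alone.
- tweezers: Steel tweezers 150 mm long (x), 13 wide, 8 high, lying on the bench between the presses. Origin: underside centre.
- hammer: Steel-headed hammer with dark wood handle, 260 mm long (x), lying on the bench, 26 mm high, head about 77 mm wide. Origin: underside, mid-length. Not the mallet.
- bench_block: Steel block 90 by 90 by 35 mm on the bench. Origin: underside centre.
- flux_dish: White bowl, 110 mm diameter, 30 high. Origin: underside centre.
- pickle_bowl: White bowl, 90 mm diameter, 40 mm high, standing on the middle of the cabinet's top. Origin: underside centre.
- jar: Small glass jar, 60 mm diameter, 75 mm high. Origin: underside centre.
- plate: White plate, 150 mm diameter, 18 mm high, left of the cabinet. Origin: underside centre.
There are look-alikes about, which are no part of the job. What is shaped like the press_broad but blue is not meant.

How it is judged:
By the outcome, as a careful person would: the job done as asked, in the order asked, and still so for the second after the job is handed in, with the robot touching nothing.
It also fails if it takes over 72 s, if anything falls off the work surface, if the arm or the gripper's body presses on something with over 40 N, if the wrist force passes 120 N, or if a joint passes its speed limit or range.

## Working session

There is one attempt and no reset: what is moved stays moved. The work goes in short steps, Python scripts to look and compute and a shell command to move; the robot and the scene stay as the last step left them, time stands still between calls to the robot, and variables do not carry over. Pictures are saved under pics/ and viewed, about 8 in all and at most 12, crops included, and the job is handed in when it is done.

```bash
mkdir -p pics; ls
cat > h.py <<'E'
import numpy as np,cv2
from plant import robot,imaging,job,spotter
def cam(n,save=None):
    c=imaging.camera(n)
    if save: cv2.imwrite('pics/'+save+'.png',c['image'][:,:,::-1])
    return c
def ray(c,px):
    R=cv2.Rodrigues(np.array(c['rvec'],float))[0];t=np.array(c['tvec'],float).ravel()
    u=cv2.undistortPoints(np.array([[[px[1],px[0]]]],float),np.array(c['mtx'],float),np.array(c['dist'],float))[0,0]
    d=R.T@np.array([u[0],u[1],1]);return -R.T@t,d
def at(c,px,z):
    o,d=ray(c,px);return (o+d*(z-o[2])/d[2]).round(4)
def proj(c,P):
    q=cv2.projectPoints(np.array(P,float).reshape(-1,3),np.array(c['rvec'],float),np.array(c['tvec'],float),np.array(c['mtx'],float),np.array(c['dist'],float))[0][:,0]
    return q[:,::-1].round(1)
E
python3 - <<'E'
from h import *
s=robot.observe();print({k:np.round(v,3).tolist() for k,v in s.items()})
Z=dict(cabinet=.103,drawer_handle=.069,press_broad=.1,punch_broad_top=.159,press_slim=.1,tweezers=.008,hammer=.02,bench_block=.035,flux_dish=.03,pickle_bowl=.143,jar=.075,plate=.018,mallet=.07)
for n in('top','scene'):
    c=cam(n,n+'0');print(n,ray(c,(200,320)))
    for k,z in Z.items():
        print(k,[(np.round(r['pixel']).tolist(),round(r['p'],2),at(c,r['pixel'],z)[:2].tolist()) for r in spotter.find_in(n,k)[:4]])
E
```

```text
pics
{'clock': 0.0, 'joint_positions': [-1.243, 0.322, -0.07, 1.452, 0.023, 1.371, -0.057], 'qd': [-0.0, 0.001, 0.0, 0.0, 0.001, -0.001, 0.001], 'joint_torque': [-0.001, -49.358, -0.383, -31.433, 0.013, 0.011, -0.0], 'tool_pos': [0.201, 0.618, 0.208], 'orientation': [[-0.0, -0.951, 0.309], [-0.002, 0.309, 0.951], [-1.0, -0.0, -0.002]], 'wrist_force': [0.643, -0.435, -0.465], 'ft_torque': [0.011, -0.006, -0.001], 'width': 0.085}
top (array([0.38474754, 0.03884682, 1.2477905 ]), array([ 0.11124925,  0.02276976, -0.99355527]))
cabinet [([140.0, 266.0], 0.66, [0.6978, 0.233])]
drawer_handle [([177.0, 268.0], 0.58, [0.5885, 0.2309])]
press_broad [([266.0, 454.0], 0.94, [0.3219, -0.3335]), ([203.0, 457.0], 0.68, [0.5081, -0.3472]), ([252.0, 374.0], 0.67, [0.3609, -0.0983]), ([271.0, 240.0], 0.5, [0.2975, 0.2997])]
punch_broad_top [([194.0, 467.0], 0.77, [0.5306, -0.3568]), ([267.0, 470.0], 0.56, [0.3238, -0.361]), ([253.0, 375.0], 0.55, [0.3577, -0.0926])]
press_slim []
tweezers [([198.0, 407.0], 0.61, [0.533, -0.2169]), ([176.0, 267.0], 0.58, [0.5997, 0.2426])]
hammer [([268.0, 238.0], 0.
[... 759 characters left out ...]
243]), ([266.0, 344.0], 0.48, [0.5912, 0.2542])]
punch_broad_top [([118.0, 222.0], 0.67, [0.5277, -0.3562]), ([135.0, 315.0], 0.61, [0.363, -0.1027]), ([264.0, 344.0], 0.36, [0.6098, 0.2668])]
press_slim [([192.0, 275.0], 0.93, [0.5687, -0.0624])]
tweezers [([170.0, 255.0], 0.76, [0.5261, -0.2213])]
hammer [([234.0, 426.0], 0.65, [0.308, 0.33])]
bench_block [([227.0, 254.0], 0.61, [0.6747, -0.0433]), ([165.0, 258.0], 0.48, [0.5135, -0.2134])]
flux_dish [([194.0, 222.0], 0.77, [0.6694, -0.2104])]
pickle_bowl [([286.0, 299.0], 0.91, [0.734, 0.2258])]
jar [([157.0, 177.0], 0.7, [0.7004, -0.394]), ([116.0, 220.0], 0.18, [0.492, -0.4347])]
plate [([348.0, 434.0], 0.86, [0.5596, 0.565])]
mallet []
```

Run:
```python
import cv2
a=cv2.imread('pics/top0.png')[90:300,130:520];cv2.imwrite('pics/top0c.png',cv2.resize(a,None,fx=2,fy=2,interpolation=3))
a=cv2.imread('pics/scene0.png')[80:380,160:480];cv2.imwrite('pics/scene0c.png',cv2.resize(a,None,fx=2,fy=2,interpolation=3))
```

```text
(no output)
```

View pics/top0c.png

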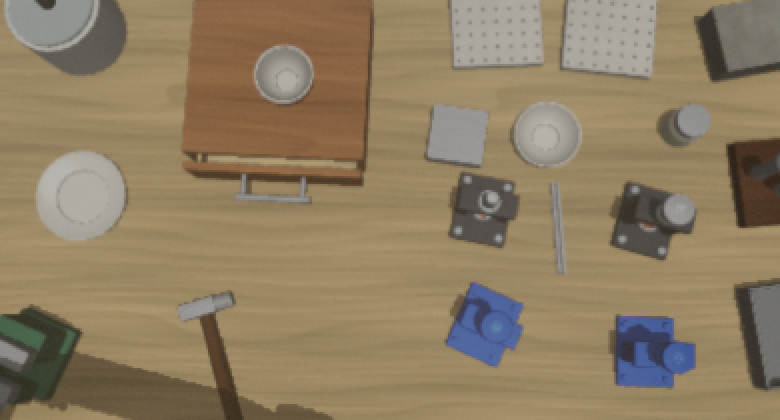

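View pics/scene0c.png

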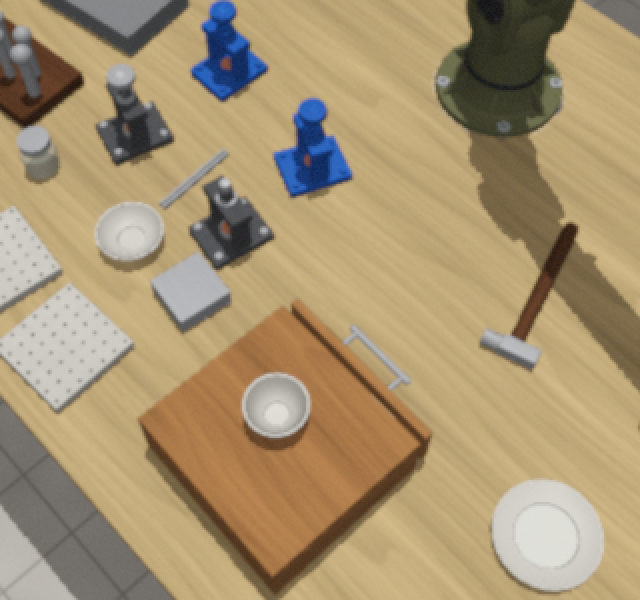

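The pictures show the following (full top-picture pixels):
- **Cabinet:** the drawer is slightly open, and its handle is near (row 189, col 267).
- **Broad dark press:** its head is near (195, 469).
- **Slim dark press:** near (190, 375).
- **Blue look-alikes:** nearer the robot.

Next I'll measure the handle and the punch precisely.

```bash
cat >> h.py <<'E'
def tri(a,b):
    A=np.zeros((3,3));v=np.zeros(3);L=[]
    for c,p in(a,b):
        o,d=ray(c,p);d=d/np.linalg.norm(d);M=np.eye(3)-np.outer(d,d);A+=M;v+=M@o;L.append((o,M))
    x=np.linalg.solve(A,v);return x.round(4),[round(float(np.linalg.norm(M@(x-o))),4) for o,M in L]
E
python3 - <<'E'
from h import *
C={}
for n in('top','scene'):
    c=C[n]=cam(n)
    for k,z in(('drawer_handle',.069),('punch_broad_top',.155),('cabinet',.103)):
        for r in spotter.trace(n,k)[:3]:
            if r['p']<.3: continue
            ys,xs=np.nonzero(r['region']);W=np.array([at(c,p,z)[:2] for p in zip(ys,xs)][::3])
            m=W.mean(0);box=cv2.minAreaRect(W.astype(np.float32)*1000)
            print(n,k,round(r['p'],2),np.round(r['pixel'],1).tolist(),len(ys),'bbox',ys.min(),ys.max(),xs.min(),xs.max(),'mean',m.round(4).tolist(),'rect',np.round(box[0],1).tolist(),np.round(box[1],1).tolist(),round(box[2],1))
print(tri((C['top'],(195,469)),(C['scene'],(118,221))))
E
```

```text
top drawer_handle 0.97 [174.6, 267.8] 1288 bbox 166 190 222 311 mean [0.5904, 0.2296] rect [582.5, 235.4] [281.1, 73.6] 89.1
top drawer_handle 0.5 [199.2, 454.7] 1030 bbox 182 218 438 476 mean [0.5251, -0.3546] rect [521.0, -359.6] [112.5, 105.0] 77.8
top punch_broad_top 0.68 [252.0, 378.3] 197 bbox 245 260 370 385 mean [0.3597, -0.1015] rect [359.2, -102.2] [38.9, 39.2] 63.8
top punch_broad_top 0.58 [198.0, 470.3] 247 bbox 186 202 460 477 mean [0.5297, -0.362] rect [529.9, -361.7] [46.1, 46.7] 88.3
top punch_broad_top 0.57 [266.7, 465.7] 219 bbox 261 276 460 476 mean [0.319, -0.3567] rect [320.2, -357.5] [44.2, 40.6] 64.3
top cabinet 0.86 [140.6, 265.5] 8100 bbox 85 191 221 316 mean [0.7117, 0.2273] rect [704.3, 226.8] [287.1, 328.4] 87.8
top cabinet 0.61 [203.2, 410.5] 211 bbox 181 225 405 412 mean [0.5123, -0.2022] rect [507.7, -202.8] [133.4, 14.7] 3.9
scene drawer_handle 0.77 [267.6, 344.0] 1092 bbox 229 308 305 375 mean [0.5818, 0.2398] rect [574.2, 234.6] [296.3, 64.1] 85.5
scene punch_broad_top 0.72 [133.2, 315.2] 186 bbox 129 145 308 322 mean [0.363, -0.0986] rect [365.0, -96.5] [63.3, 40.5] 46.6
scene punch_broad_top 0.71 [84.3, 270.8] 152 bbox 80 95 264 277 mean [0.3223, -0.3534] rect [321.1, -350.3] [67.6, 41.1] 74.5
scene punch_broad_top 0.54 [225.5, 254.0] 923 bbox 206 244 235 274 mean [0.7027, 0.0091] rect [701.6, 8.1] [95.6, 86.3] 81.8
scene cabinet 0.9 [299.9, 305.3] 11195 bbox 229 375 229 375 mean [0.7406, 0.2474] rect [721.0, 238.9] [301.1, 330.5] 86.9
(array([ 0.5269, -0.3652,  0.1513]), [0.0008, 0.0008])
```

Run:
```python
from h import *
import plant
C={n:cam(n) for n in('top','scene')}
for n,(r0,r1,c0,c1) in(('top',(184,194,240,294)),('scene',(235,280,325,370))):
    c=C[n];I=c['image'][r0:r1,c0:c1];S=cv2.cvtColor(I,cv2.COLOR_RGB2HSV)
    m=(S[...,1]<60)&(S[...,2]>80)
    k,lab,st,ce=cv2.connectedComponentsWithStats(m.astype(np.uint8));
    i=1+st[1:,4].argmax();ys,xs=np.nonzero(lab==i)
    W=np.array([at(c,p,.072)[:2] for p in zip(ys+r0,xs+c0)])
    b=cv2.minAreaRect(W.astype(np.float32)*1000);print(n,st[i],np.round(cv2.boxPoints(b)).tolist(),np.round(b[0]),np.round(b[1]),round(b[2],2))
    vx,vy,x,y=cv2.fitLine(W.astype(np.float32),cv2.DIST_HUBER,0,.01,.01).ravel();print(np.degrees(np.arctan2(vx,vy)),x,y)
# punch head in both views via grey threshold rendering: predicted disc circles
for n in C:
    print(n,proj(C[n],[[.529,-.361,.159]]))
    a=C[n]['image'][:,:,::-1].copy()
    t=np.linspace(0,6.28,40);q=proj(C[n],[[.529+.023*np.cos(s),-.361+.023*np.sin(s),.159] for s in t])
    r,cc=proj(C[n],[[.529,-.361,.1]])[0].astype(int)
    f=8;z=cv2.resize(a[r-35:r+35,cc-35:cc+35],None,fx=f,fy=f,interpolation=3)
    cv2.polylines(z,[np.round((q[:,::-1]-[cc-35,r-35]+.5)*f).astype(np.int32)],True,(0,0,255),1)
    globals()['z'+n]=cv2.resize(z,(400,400))
cv2.imwrite('pics/punch.png',np.hstack([ztop,zscene]))
```

```text
top [  7   0  38   8 157] [[542.0, 294.0], [543.0, 178.0], [565.0, 178.0], [564.0, 294.0]] [554. 236.] [ 22. 116.] 0.65
1.4065657 0.55073 0.25841
scene [  6   7  35  33 201] [[541.0, 177.0], [575.0, 175.0], [581.0, 294.0], [547.0, 296.0]] [561. 235.] [119.  34.] 87.17
3.1640759 0.55157 0.21678
top [[194.1 468.3]]
scene [[117.4 220.6]]
```

View pics/punch.png

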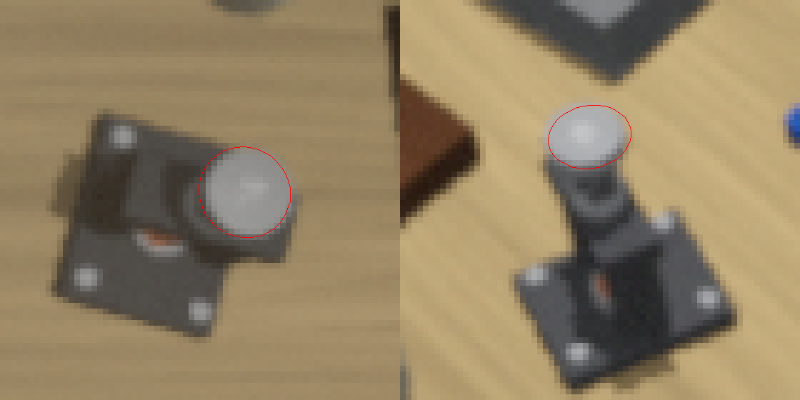

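The fitted circle puts the punch at about (0.529, -0.361); its head is at crop (245, 192) in the top view. The handle is at about (0.551, 0.236), with a cabinet yaw of about -2.5°. I'm moving to the handle.

```bash
python3 -m crank '[[0.36,[0.003,-0.030,-0.017],0],[0.36,[0.003,-0.030,-0.017],0],[0.36,[0.003,-0.030,-0.017],0],[0.36,[0.003,-0.030,-0.017],0],[0.36,[0.003,-0.030,-0.017],0]]' 60
python3 -m crank '[[0.36,[0.003,-0.030,-0.017],0],[0.36,[0.003,-0.030,-0.017],0],[0.36,[0.003,-0.030,-0.017],0],[0.36,[0.003,-0.030,-0.017],0],[0.36,[0.003,-0.030,-0.017],0]]'
python3 -m crank '[[0.36,[0.003,-0.030,-0.017],0],[0.36,[0.003,-0.030,-0.017],0],[0.36,[0.003,-0.030,-0.017],0],[0.36,[0.003,-0.030,-0.017],0],[0.36,[0.003,-0.030,-0.017],0]]'
python3 -m crank '[[0.36,[0,0,0],7],[0.36,[0,0,0],7],[0.36,[0,0,0],7],[0.36,[0,0,0],7],[0.36,[0,0,0],7]]'
python3 -m crank '[[0.36,[0,0,0],7],[0.36,[0,0,0],7],[0.36,[0,0,0],7],[0.36,[0,0,0],7],[0.36,[0,0,0],7]]'
python3 -m crank '[[0.36,[0,0,0],4.5],[0.36,[0,0,0],0],[0.36,[0,0,0],0]]'
```

```text
clock: 2.32
tool_pos: [0.318, 0.4898, 0.1942]
orientation: [[0.0, -0.951, 0.308], [0.0, 0.308, 0.951], [-1.0, -0.0, 0.0]]
wrist_force: [0.4, 0.7, -0.4]
width: 0.0307
clock: 2.73
tool_pos: [0.4345, 0.3627, 0.1794]
orientation: [[0.001, -0.951, 0.309], [0.001, 0.309, 0.951], [-1.0, -0.0, 0.001]]
wrist_force: [0.3, 1.1, 0.1]
width: 0.0309
clock: 3.15
tool_pos: [0.551, 0.2356, 0.1644]
orientation: [[0.001, -0.951, 0.308], [0.0, 0.308, 0.951], [-1.0, -0.0, 0.001]]
wrist_force: [1.0, 0.6, 1.0]
width: 0.0307
clock: 3.57
tool_pos: [0.55, 0.2368, 0.1643]
orientation: [[0.0, -0.597, 0.802], [0.0, 0.802, 0.597], [-1.0, 0.0, 0.0]]
wrist_force: [0.3, -0.4, 0.1]
width: 0.0305
clock: 3.98
tool_pos: [0.55, 0.2369, 0.1643]
orientation: [[0.0, -0.029, 1.0], [0.0, 1.0, 0.029], [-1.0, 0.0, 0.0]]
wrist_force: [1.4, -0.4, 0.6]
width: 0.0308
clock: 4.23
tool_pos: [0.55, 0.2369, 0.1643]
orientation: [[0.0, 0.041, 0.999], [0.0, 0.999, -0.041], [-1.0, 0.0, 0.0]]
wrist_force: [0.3, 0.3, 0.6]
width: 0.031
```

```bash
python3 -m crank '[[0.36,[0.03,0,-0.001],0],[0.36,[0.03,0,0],0],[0.36,[0.02,0,0],0],[0.36,[0.018,0,0],0],[0.36,[0.016,0,0],0]]' 40
python3 -m crank '[[0,[0,0,0],0],[0,[0,0,0],0],[0,[0,0,0],0],[0,[0,0,0],0]]'
```

```text
clock: 4.65
tool_pos: [0.5484, 0.2367, 0.0487]
orientation: [[-0.001, 0.041, 0.999], [-0.0, 0.999, -0.041], [-1.0, -0.0, -0.001]]
wrist_force: [1.0, 0.1, 0.0]
width: 0.031
clock: 4.98
tool_pos: [0.5507, 0.2376, 0.0527]
orientation: [[0.004, 0.043, 0.999], [0.002, 0.999, -0.043], [-1.0, 0.002, 0.003]]
wrist_force: [0.3, -0.5, 0.5]
width: -0.0005
```

Run:
```python
from h import *
out=[]
for n in('top','scene'):
    c=cam(n);r,k=proj(c,[[.55,.236,.07]])[0].astype(int)
    out.append(cv2.resize(c['image'][r-40:r+40,k-40:k+40,::-1],(400,400),interpolation=3))
cv2.imwrite('pics/h1.png',np.hstack(out));s=robot.observe();print(s['tool_pos'],s['width'],s['wrist_force'])
```

```text
[0.5505902  0.23758473 0.05243268] -0.0004737690738008572 [ 1.28563545 -0.24186018  5.29658961]
```

View pics/h1.png

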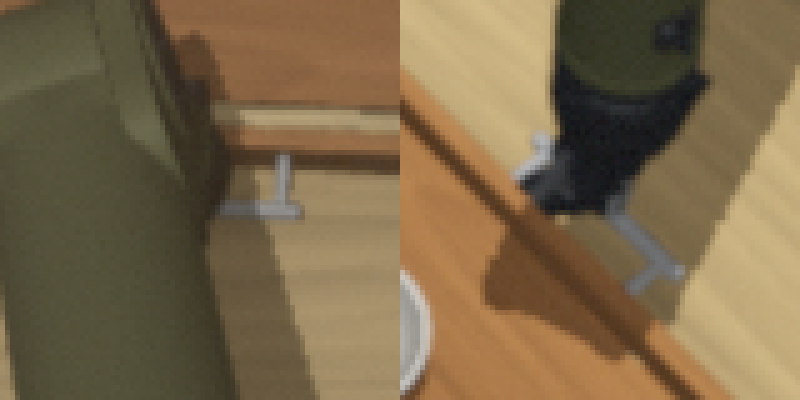

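The fingers shut on nothing: the gripper covers the bar's middle, and the bar's end shows at crop (300, 212) in the top view and (682, 270) in the scene view. I'll check whether the bar moved and where it sits relative to the TCP.

Run:
```python
from h import *
C={n:cam(n) for n in('top','scene')}
for n,pts in(('top',[(212,300),(212,225)]),('scene',[(270,682),(215,610),(140,540)])):
    c=C[n];r,k=proj(c,[[.55,.236,.07]])[0].astype(int)
    for y,x in pts:
        p=(r-40+y/5-.5,k-40+(x-(400 if n=='scene' else 0))/5-.5); print(n,np.round(p,1),at(c,p,.069))
    tcp=proj(c,[[.5506,.2376,.0524]])[0]-[r-40,k-40];print('tcp crop px',tcp*5)
```

```text
top [189.9 284.5] [0.5471 0.1771 0.069 ]
top [189.9 269.5] [0.5465 0.224  0.069 ]
tcp crop px [206.5 205.5]
scene [269.5 364.9] [0.5471 0.2933 0.069 ]
scene [258.5 350.5] [0.5519 0.2415 0.069 ]
scene [243.5 336.5] [0.5468 0.1801 0.069 ]
tcp crop px [219.  202.5]
```

```bash
python3 -m crank '[[0,[0,0,-0.005],0],[0,[0,0,-0.005],0],[0,[0,0,-0.005],0],[0,[0,0,-0.005],0],[0,[0,0,0],0]]'
python3 - <<'E'
from h import *
out=[]
for n in('top','scene'):
    c=cam(n);r,k=proj(c,[[.53,.236,.07]])[0].astype(int)
    a=c['image'][r-40:r+40,k-40:k+40,::-1]
    out.append(cv2.resize(a,(400,400),interpolation=3))
cv2.imwrite('pics/h2.png',np.hstack(out))
E
```

```text
clock: 5.6
tool_pos: [0.5295, 0.2382, 0.0523]
orientation: [[0.002, 0.043, 0.999], [0.002, 0.999, -0.043], [-1.0, 0.002, 0.002]]
wrist_force: [-2.0, -0.9, 8.4]
width: -0.0
```

View pics/h2.png

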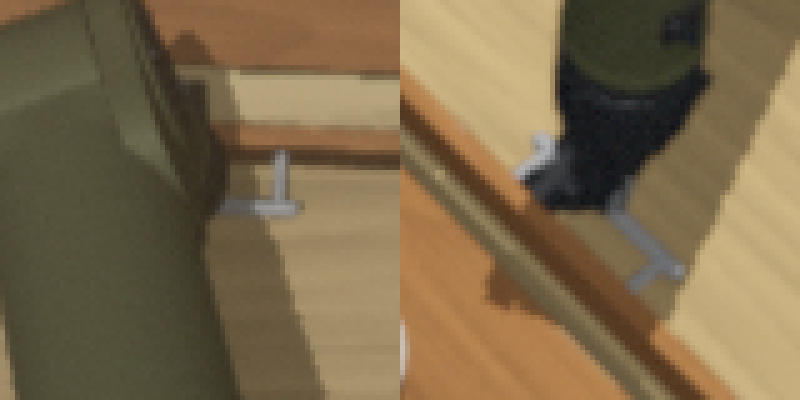

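The drawer follows the gripper: the light tray strip has widened and the bar is captured. I'll keep pulling.

```bash
python3 -m crank '[[0,[-0.003,0,-0.010],0],[0,[0,0,-0.015],0],[0,[0,0,-0.015],0],[0,[0,0,-0.015],0],[0,[0,0,-0.015],0]]'
python3 -m crank '[[0,[0,0,-0.015],0],[0,[0,0,-0.015],0],[0,[0,0,-0.015],0],[0,[0,0,-0.015],0],[0,[0,0,-0.010],0]]'
```

```text
clock: 6.12
tool_pos: [0.4571, 0.2406, 0.0529]
orientation: [[-0.001, 0.043, 0.999], [-0.0, 0.999, -0.043], [-1.0, -0.0, -0.001]]
wrist_force: [0.3, 0.1, -0.6]
width: 0.0
clock: 6.53
tool_pos: [0.3866, 0.2436, 0.0528]
orientation: [[-0.002, 0.042, 0.999], [-0.0, 0.999, -0.042], [-1.0, -0.001, -0.002]]
wrist_force: [-0.6, -0.6, -0.3]
width: 0.0001
```

```bash
python3 -m crank '[[0.36,[0,0,0],0],[0.36,[0,0,0],0],[0.36,[0,0,0],0],[0.36,[-0.01,0,0],0],[0.36,[-0.01,0,0],0]]'
python3 -m crank '[[0.36,[-0.03,0,0],0],[0.36,[-0.04,0,0],0],[0.5,[-0.04,0,0],0],[0.5,[-0.04,0.02,0],0],[0.5,[0,0.04,0],0]]'
python3 -m crank '[[0.5,[0,0.04,0],0],[0.5,[0,0.04,0],0],[0.5,[0,0.04,0],0],[0.5,[0,0.04,0],0],[0.5,[0,0.04,0],0]]'
python3 - <<'E'
from h import *
out=[]
for n in('top','scene'):
    c=cam(n);r,k=proj(c,[[.5,.236,.05]])[0].astype(int);r0=max(r-50,0);k0=max(k-50,0);print(n,r0,k0)
    out.append(cv2.resize(c['image'][r0:r0+100,k0:k0+100,::-1],(400,400),interpolation=3))
    for nm in('mallet','mallet_head'):
      for q in spotter.trace(n,nm)[:3]:
        ys,xs=np.nonzero(q['region']);print(n,nm,round(q['p'],2),np.round(q['pixel'],1),len(ys),ys.min(),ys.max(),xs.min(),xs.max(),at(c,q['pixel'],.06))
cv2.imwrite('pics/m1.png',np.hstack(out))
E
```

```text
clock: 6.95
tool_pos: [0.3895, 0.2432, 0.0736]
orientation: [[-0.001, 0.044, 0.999], [-0.001, 0.999, -0.044], [-1.0, -0.001, -0.0]]
wrist_force: [0.4, -0.3, 1.2]
width: 0.0307
clock: 7.37
tool_pos: [0.3975, 0.3014, 0.231]
orientation: [[0.012, 0.052, 0.999], [0.01, 0.999, -0.052], [-1.0, 0.011, 0.011]]
wrist_force: [1.9, 1.0, 1.0]
width: 0.0429
clock: 7.78
tool_pos: [0.4008, 0.5042, 0.2218]
orientation: [[0.001, 0.044, 0.999], [0.001, 0.999, -0.044], [-1.0, 0.001, 0.001]]
wrist_force: [1.3, -0.2, 0.5]
width: 0.0425
top 155 216
top mallet_head 0.38 [193.3 469.9] 189 187 202 461 476 [ 0.5446 -0.4025  0.06  ]
scene 198 311
scene mallet 0.32 [191.8 221.5] 855 180 209 207 241 [ 0.674  -0.1988  0.06  ]
```

View pics/m1.png

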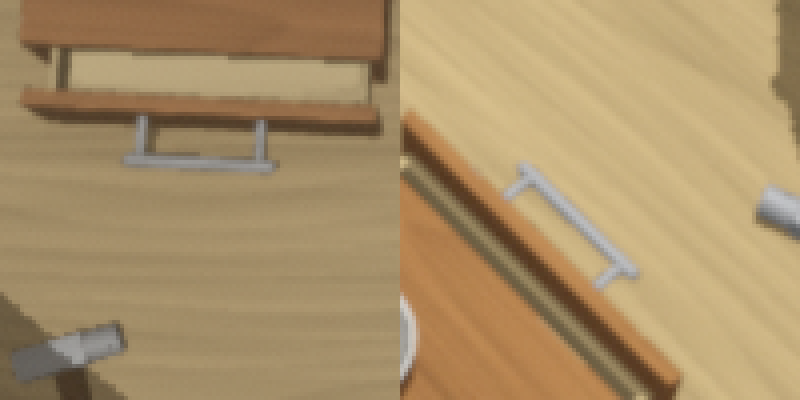

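The drawer is only about 45 mm open: the bar is at top (196, 266) and scene (253, 355), so it slipped. The pull ended when I raised the tool 3 mm, which suggests the fingers were pressing on top of the bar. I'll check the bar's height and the actual tip height.

Run:
```python
from h import *
C={n:cam(n) for n in('top','scene')}
print(tri((C['top'],(195.7-.5,266-.5)),(C['scene'],(252.8,355))))
for a,b in(((195,248),(266,369.5)),((196,284),(240,342))): print(tri((C['top'],a),(C['scene'],b)))
s=robot.observe();p=s['tool_pos'];print(p)
out=[]
for n in C:
    a=C[n]['image'][:,:,::-1];r,k=proj(C[n],[p])[0];r0=int(np.clip(r-50,0,300));k0=int(np.clip(k-50,0,540))
    z=cv2.resize(np.ascontiguousarray(a[r0:r0+100,k0:k0+100]),(400,400),interpolation=3)
    for off,col in((0,(0,0,255)),(.02,(0,255,0))):
        q=proj(C[n],[p+[0,0,off]])[0];cv2.circle(z,(int((q[1]-k0+.5)*4),int((q[0]-r0+.5)*4)),4,col,1)
    out.append(z)
cv2.imwrite('pics/tip.png',np.hstack(out))
```

```text
(array([0.5294, 0.2369, 0.0671]), [0.0008, 0.0008])
(array([0.5292, 0.2929, 0.0647]), [0.0014, 0.0014])
(array([0.527 , 0.1802, 0.0649]), [0.0021, 0.0021])
[0.40148299 0.50069707 0.22167119]
```

View pics/tip.png

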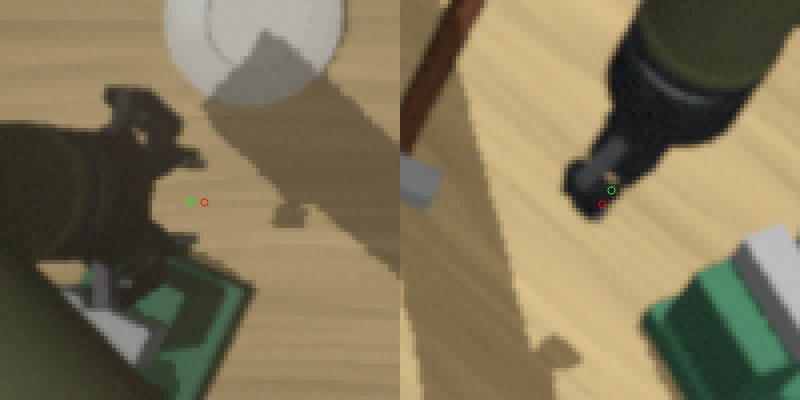

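The commanded TCP marks match the visible finger tips, and the bar triangulates to z of about 0.066 at (0.529, 0.237), so the geometry is right. This time I'll straddle the bar without closing and let the rear finger pull it.

```bash
python3 -m crank '[[0.36,[0.006,-0.032,0.017],0],[0.36,[0.006,-0.032,0.017],0],[0.36,[0.006,-0.032,0.017],0],[0.36,[0.006,-0.032,0.017],0],[0.36,[0.006,-0.032,0.017],0]]'
python3 -m crank '[[0.36,[0.006,-0.032,0.017],0],[0.36,[0.006,-0.032,0.017],0],[0.36,[0.006,-0.032,0.017],0],[0.36,[0,0,0],0],[0.36,[0,0,0],0]]'
python3 -m crank '[[0.36,[0.03,0,0],0],[0.36,[0.03,0,0],0],[0.36,[0.02,0,0],0],[0.36,[0.02,0,0],0],[0.36,[0.021,0,0],0]]'
python3 -m crank '[[0.36,[0,0,0],0],[0.36,[0,0,-0.005],0],[0.36,[0,0,-0.005],0],[0.36,[0,0,-0.005],0],[0.36,[0,0,-0.005],0]]'
python3 -m crank '[[0.36,[0,0,-0.005],0],[0.36,[0,0,-0.005],0],[0.36,[0,0,-0.005],0],[0.36,[0,0,-0.005],0],[0.36,[0,0,-0.005],0]]'
python3 -c "
from h import *
c=cam('top');print(spotter.find_in('top','drawer_handle')[:2])"
```

```text
clock: 8.6
tool_pos: [0.4791, 0.3358, 0.1914]
orientation: [[0.001, 0.045, 0.999], [0.001, 0.999, -0.045], [-1.0, 0.002, 0.001]]
wrist_force: [-0.1, -1.2, 0.1]
width: 0.0307
clock: 9.02
tool_pos: [0.5263, 0.2362, 0.1732]
orientation: [[0.001, 0.051, 0.999], [0.0, 0.999, -0.051], [-1.0, 0.0, 0.001]]
wrist_force: [-0.8, 1.3, -0.1]
width: 0.0307
clock: 9.43
tool_pos: [0.5245, 0.2421, 0.0514]
orientation: [[0.001, 0.042, 0.999], [0.002, 0.999, -0.042], [-1.0, 0.002, 0.001]]
wrist_force: [0.4, 0.8, -0.7]
width: 0.0307
clock: 9.85
tool_pos: [0.5053, 0.2423, 0.0532]
orientation: [[0.002, 0.043, 0.999], [0.002, 0.999, -0.043], [-1.0, 0.002, 0.002]]
wrist_force: [0.2, -0.1, 0.6]
width: 0.0312
clock: 10.27
tool_pos: [0.4797, 0.2426, 0.0516]
orientation: [[0.0, 0.043, 0.999], [0.0, 0.999, -0.043], [-1.0, 0.0, 0.0]]
wrist_force: [0.3, 0.5, -0.7]
width: 0.0306
[{'pixel': [176.5, 276.5], 'p': 0.95}]
```

Run:
```python
from h import *
c=cam('top');a=c['image'][170:230,225:325,::-1]
s=cam('scene')['image'][210:290,300:400,::-1]
cv2.imwrite('pics/p1.png',np.hstack([cv2.resize(a,(500,300),interpolation=3)[:,100:],cv2.resize(s,(400,300),interpolation=3)]))
```

```text
(no output)
```

View pics/p1.png

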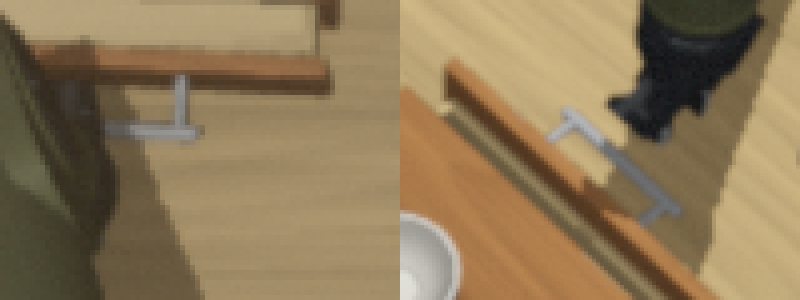

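The bar hasn't moved, and the gripper now stands ahead of it (scene crop tip at about (655, 135)). So the rear finger passed over the bar, and I'll check the real tip height here.

Run:
```python
from h import *
p=robot.observe();P=p['tool_pos'];R=np.array(p['orientation']);print(P,p['wrist_force'])
C={n:cam(n) for n in('scene','top')}
out=[]
for n in C:
    a=C[n]['image'][:,:,::-1];r,k=proj(C[n],[P])[0].astype(int);r0,k0=r-25,k-25
    z=cv2.resize(np.ascontiguousarray(a[r0:r0+50,k0:k0+50]),(400,400),interpolation=3)
    for dz,col in((0,(0,0,255)),(.025,(0,255,0))):
        for w in(-.0225,.0225):
            q=proj(C[n],[P+R@[0,0,w]+[0,0,dz]])[0];cv2.circle(z,(int((q[1]-k0+.5)*8),int((q[0]-r0+.5)*8)),5,col,2)
    out.append(z)
cv2.imwrite('pics/p2.png',np.hstack(out))
```

```text
[0.48023324 0.24253141 0.05157749] [-0.23369151 -0.44356897  0.03771776]
```

View pics/p2.png

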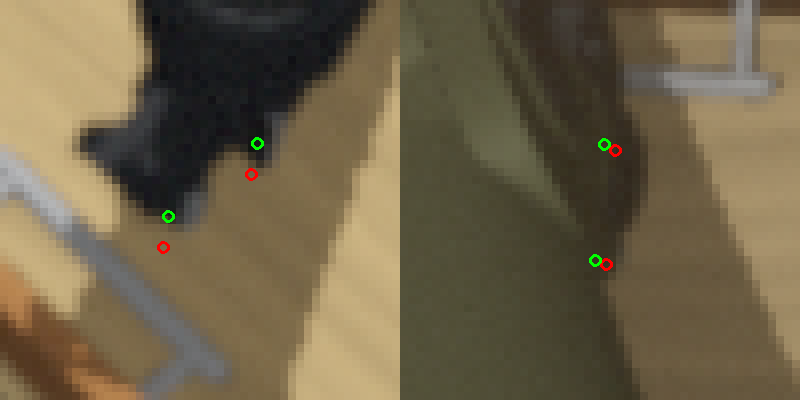

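```bash
python3 -m crank '[[0,[0,0,-0.02],0],[0,[0,0,0],0],[0,[0,0,0],0],[0,[0.02,0,0],0],[0,[0,0,0],0]]'
python3 -m crank '[[0,[0.01,0,0],0],[0,[0.006,0,0],0],[0,[0.006,0,0],0],[0,[0,0,0],0]]'
python3 -m crank '[[0,[0.004,0,0],0],[0,[0,0,0],0],[0,[0,0,0],0]]'
```

```text
clock: 10.98
tool_pos: [0.4594, 0.2424, 0.0294]
orientation: [[-0.002, 0.043, 0.999], [-0.002, 0.999, -0.043], [-1.0, -0.002, -0.002]]
wrist_force: [-1.3, -0.9, -0.3]
width: -0.0001
clock: 11.32
tool_pos: [0.4595, 0.2428, 0.0083]
orientation: [[-0.002, 0.043, 0.999], [-0.001, 0.999, -0.043], [-1.0, -0.001, -0.002]]
wrist_force: [0.0, -0.7, -0.5]
width: 0.0003
clock: 11.57
tool_pos: [0.4603, 0.2434, 0.0056]
orientation: [[0.0, 0.043, 0.999], [0.0, 0.999, -0.043], [-1.0, 0.0, 0.0]]
wrist_force: [-0.2, 1.1, -0.6]
width: 0.0001
```

```bash
python3 -m crank '[[0,[0.004,0,0],0],[0,[0,0,0],0]]'
python3 -m crank '[[0,[0.004,0,0],0],[0,[0,0,0],0]]'
python3 - <<'E'
from h import *
p=robot.observe();P=np.array(p['tool_pos']);R=np.array(p['orientation']);print(P,p['wrist_force'],p['joint_positions'])
C={n:cam(n) for n in('scene','top')}
out=[]
for n in C:
    a=C[n]['image'][:,:,::-1];r,k=proj(C[n],[P])[0].astype(int);r0,k0=r-25,k-25
    z=cv2.resize(np.ascontiguousarray(a[r0:r0+50,k0:k0+50]),(400,400),interpolation=3)
    for dz,col in((0,(0,0,255)),(.025,(0,255,0))):
            q=proj(C[n],[P+[0,0,dz]])[0];cv2.circle(z,(int((q[1]-k0+.5)*8),int((q[0]-r0+.5)*8)),5,col,2)
    out.append(z)
cv2.imwrite('pics/p3.png',np.hstack(out))
E
```

```text
clock: 11.73
tool_pos: [0.46, 0.2433, 0.0012]
orientation: [[-0.0, 0.043, 0.999], [-0.0, 0.999, -0.043], [-1.0, -0.0, -0.0]]
wrist_force: [-0.1, 0.6, -0.2]
width: -0.0002
clock: 11.9
tool_pos: [0.4598, 0.2432, -0.0031]
orientation: [[-0.001, 0.043, 0.999], [-0.0, 0.999, -0.043], [-1.0, -0.0, -0.001]]
wrist_force: [-0.7, -0.2, 0.3]
width: 0.0001
[ 0.45979112  0.24316794 -0.00308118] [-0.72392241 -0.1914737   0.32238082] [-0.82450621  0.26675033  0.31956847  1.99989446 -0.10660106  0.89141671
 -0.49151709]
```

View pics/p3.png

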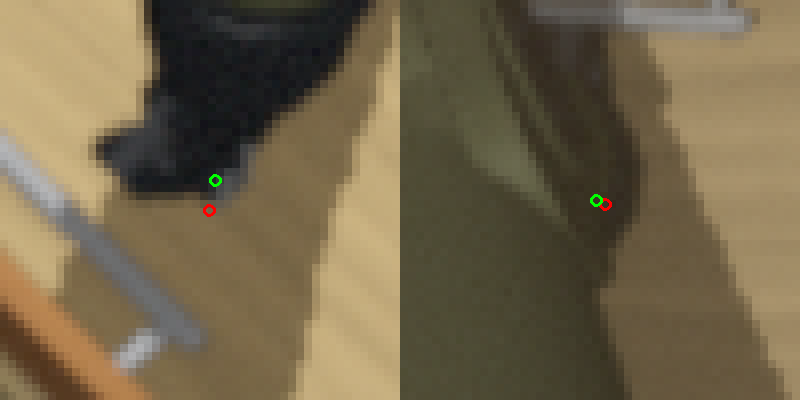

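The shut tips (crop (225, 205)) still clear the bench at a reported z of -3 mm, so the reported height is biased low. I'll keep going gently to find the offset by contact.

```bash
for i in 1; do python3 -m crank '[[0,[0.004,0,0],0],[0,[0,0,0],0]]'; done
python3 -m crank '[[0,[0.004,0,0],0],[0,[0,0,0],0]]' | grep -E 'pos|force'
```

```text
clock: 12.17
tool_pos: [0.4599, 0.2432, -0.007]
orientation: [[-0.001, 0.043, 0.999], [-0.0, 0.999, -0.043], [-1.0, -0.0, -0.001]]
wrist_force: [0.5, -0.7, 0.2]
width: 0.0002
tool_pos: [0.4597, 0.2431, -0.0112]
wrist_force: [-0.3, -0.4, 0.6]
```

```bash
python3 -m crank '[[0,[0.003,0,0],0],[0,[0,0,0],0]]' | grep -E 'pos|force'
python3 -m crank '[[0,[0.003,0,0],0],[0,[0,0,0],0]]' | grep -E 'pos|force'
```

```text
tool_pos: [0.4599, 0.2431, -0.0141]
wrist_force: [-0.3, 0.0, -0.4]
tool_pos: [0.4599, 0.2432, -0.0169]
wrist_force: [0.1, -0.6, -0.8]
```

```bash
python3 -m crank '[[0,[0.003,0,0],0],[0,[0,0,0],0]]' | grep -E 'pos|force'
python3 -m crank '[[0,[0.002,0,0],0],[0,[0,0,0],0]]' | grep -E 'pos|force'
python3 -m crank '[[0,[0.002,0,0],0],[0,[0,0,0],0]]' | grep -E 'pos|force'
```

```text
tool_pos: [0.4599, 0.2432, -0.02]
wrist_force: [0.0, -0.1, 0.0]
tool_pos: [0.4601, 0.2432, -0.0218]
wrist_force: [-0.0, 1.0, -0.1]
tool_pos: [0.4602, 0.2434, -0.022]
wrist_force: [-5.1, -1.6, 12.2]
```

Contact came at a reported z of -0.0219, so true z = reported + 0.022. That explains the miss. I'll go back and straddle the bar at a true tip height of 50 mm (reported 0.028).

```bash
python3 -m crank '[[0,[-0.02,0,0],0],[0.36,[-0.035,0,0],0],[0.36,[-0.035,0,0],0],[0.36,[-0.035,0,0],0],[0.36,[0,0,0.02],0]]'
python3 -m crank '[[0.36,[0,0,0.025],0],[0.36,[0,-0.004,0.024],0],[0.36,[0,0,0],0],[0.36,[0,0,0],0]]'
```

```text
clock: 13.58
tool_pos: [0.4818, 0.246, 0.109]
orientation: [[0.007, 0.04, 0.999], [0.008, 0.999, -0.041], [-1.0, 0.009, 0.007]]
wrist_force: [1.6, 0.8, 1.4]
width: 0.0309
clock: 13.92
tool_pos: [0.5298, 0.2354, 0.1013]
orientation: [[0.0, 0.045, 0.999], [-0.001, 0.999, -0.045], [-1.0, -0.001, 0.0]]
wrist_force: [-1.3, 0.1, -0.7]
width: 0.0304
```

```bash
python3 -m crank '[[0.36,[0.02,0,-0.001],0],[0.36,[0.02,0,0],0],[0.36,[0.008,0,0],0],[0.36,[0,0,0],0]]' | grep -E 'pos|force|wid'
python3 -m crank '[[0.36,[0.008,0,0],0],[0.36,[0.009,0,0],0],[0.36,[0.008,0,0],0],[0.36,[0,0,0],0]]'| grep -E 'pos|force|wid'
python3 -m crank '[[0,[0,0,0],0],[0,[0,0,0],0],[0,[0,0,0],0],[0,[0,0,0],0]]' 40| grep -E 'pos|force|wid'
```

```text
tool_pos: [0.5252, 0.236, 0.0511]
wrist_force: [0.7, 0.1, 0.4]
width: 0.0309
tool_pos: [0.5301, 0.2369, 0.0298]
wrist_force: [0.4, 0.1, 3.3]
width: 0.0308
tool_pos: [0.5286, 0.2366, 0.0289]
wrist_force: [0.8, 0.0, 3.1]
width: 0.0092
```

```bash
python3 -m crank '[[0,[0,0,-0.008],0],[0,[0,0,-0.014],0],[0,[0,0,-0.014],0],[0,[0,0,-0.014],0],[0,[0,0,-0.014],0]]'| grep -E 'pos|force|wid'
python3 -m crank '[[0,[0,0,-0.014],0],[0,[0,0,-0.014],0],[0,[0,0,-0.014],0],[0,[0,0,-0.014],0],[0,[0,0,-0.010],0]]'| grep -E 'pos|force|wid'
python3 -m crank '[[0.36,[0,0,0],0],[0.36,[0,0,0],0],[0.36,[0,0,0],0],[0.36,[-0.02,0,0],0],[0.36,[-0.03,0,0],0]]'| grep -E 'pos|force|wid'
python3 -m crank '[[0.5,[-0.04,0,0],0],[0.5,[-0.04,0,0],0],[0.5,[-0.02,0.04,0],0],[0.5,[0,0.04,0],0],[0.5,[0,0.04,0],0]]'| grep -E 'pos|force|wid'
python3 -m crank '[[0.5,[0,0.04,0],0],[0.5,[0,0.04,0],0],[0.5,[0,0.04,0],0],[0.5,[0,0.04,0],0],[0.5,[0,0.02,0],0]]'| grep -E 'pos|force|wid'
python3 - <<'E'
from h import *
C={}
out=[]
for n in('top','scene'):
    c=C[n]=cam(n);r,k=proj(c,[[.48,.236,.05]])[0].astype(int);r0=max(r-50,0);k0=max(k-50,0);print(n,r0,k0)
    out.append(cv2.resize(c['image'][r0:r0+100,k0:k0+100,::-1],(400,400),interpolation=3))
    for nm in('mallet','mallet_head','drawer_handle'):
      for q in spotter.trace(n,nm)[:2]:
        ys,xs=np.nonzero(q['region']);print(n,nm,round(q['p'],2),np.round(q['pixel'],1),len(ys),ys.min(),ys.max(),xs.min(),xs.max(),at(c,q['pixel'],.06))
cv2.imwrite('pics/m2.png',np.hstack(out))
E
```

```text
tool_pos: [0.464, 0.239, 0.0289]
wrist_force: [2.6, -0.6, 3.9]
width: 0.0097
tool_pos: [0.3972, 0.2414, 0.0288]
wrist_force: [1.6, -2.4, 4.5]
width: 0.0094
tool_pos: [0.3964, 0.2402, 0.0762]
wrist_force: [-0.3, 0.6, 0.6]
width: 0.0305
tool_pos: [0.4051, 0.3613, 0.1795]
wrist_force: [1.2, -0.3, 0.6]
width: 0.0425
tool_pos: [0.4093, 0.5444, 0.1753]
wrist_force: [-1.9, 0.8, 0.4]
width: 0.0426
top 161 216
top mallet 0.74 [188.9 368.7] 26 187 192 372 377 [ 0.5546 -0.086   0.06  ]
top mallet 0.59 [185.3 265.1] 448 178 198 231 287 [0.5622 0.2398 0.06  ]
top mallet_head 0.71 [187.9 266.7] 458 179 199 231 287 [0.554  0.2344 0.06  ]
top drawer_handle 0.76 [203.3 266.7] 4275 166 238 218 308 [0.5053 0.2329 0.06  ]
scene 194 315
scene mallet 0.82 [261.2 348.4] 693 240 296 332 374 [0.5589 0.2407 0.06  ]
scene mallet 0.55 [249.1 362.6] 4601 201 300 309 411 [0.5016 0.2425 0.06  ]
scene mallet_head 0.81 [263.1 347. ] 679 240 296 332 374 [0.5661 0.2421 0.06  ]
scene mallet_head 0.62 [167.6 256.2] 180 155 182 240 272 [ 0.5362 -0.1939  0.06  ]
scene drawer_handle 0.82 [251.2 364.9] 4550 201 301 310 412 [0.5018 0.2517 0.06  ]
```

View pics/m2.png

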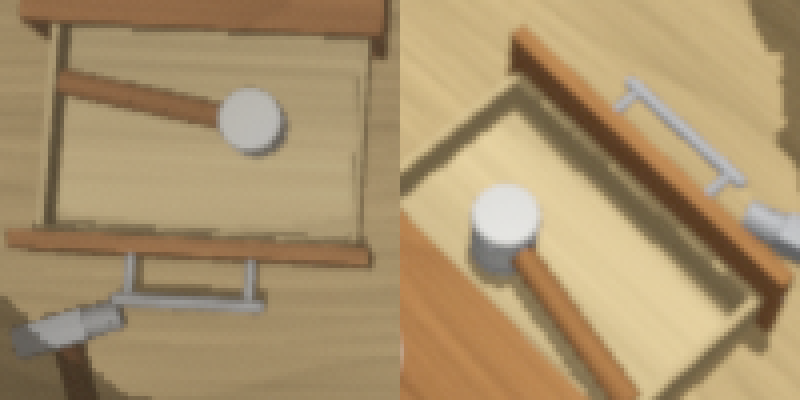

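The mallet stands in the open drawer. Its head top is at top (190, 278) and scene (247, 341), and the handle runs to top (180, 230).

Run:
```python
from h import *
C={n:cam(n) for n in('top','scene')}
print(tri((C['top'],(190,278)),(C['scene'],(246.75,340.75))))
print('head top@.071',at(C['top'],(190,278),.071),at(C['scene'],(246.75,340.75),.071))
c=C['top'];pt=lambda y,x:(161+y/4-.5,216+x/4-.5)
for y,x in((113,212),(100,140),(83,70)):print('axis top',at(c,pt(y,x),.046))
c=C['scene'];pt=lambda y,x:(194+y/4-.5,315+(x-400)/4-.5)
for y,x in((262,528),(322,572),(380,617)):print('axis scene',at(c,pt(y,x),.046))
s=robot.observe();print(s['tool_pos'],s['orientation'])
```

```text
(array([0.5462, 0.197 , 0.0715]), [0.0001, 0.0001])
head top@.071 [0.5462 0.1971 0.071 ] [0.5461 0.1967 0.071 ]
axis top [0.5533 0.2309 0.046 ]
axis top [0.5631 0.2889 0.046 ]
axis top [0.5762 0.3456 0.046 ]
axis scene [0.5527 0.228  0.046 ]
axis scene [0.5637 0.2825 0.046 ]
axis scene [0.5728 0.3347 0.046 ]
[0.41161078 0.53800585 0.1776965 ] [[ 4.97568453e-04  4.48237454e-02  9.98994787e-01]
 [ 4.42855759e-04  9.98994803e-01 -4.48239667e-02]
 [-9.99999778e-01  4.64713586e-04  4.77217845e-04]]
```

```bash
python3 -m crank '[[0.53,[0,-0.032,0.017],0],[0.53,[0,-0.032,0.017],0],[0.53,[0,-0.032,0.017],0],[0.53,[0,-0.032,0.017],0],[0.53,[0,-0.032,0.017],0]]' | grep -E 'pos|force|wid'
python3 -m crank '[[0.53,[0,-0.032,0.018],0],[0.53,[0,-0.032,0.018],0],[0.53,[0,-0.031,0.018],0],[0.53,[0,-0.030,0.018],0]]' | grep -E 'pos|force|wid'
python3 -m crank '[[0.53,[0.03,0,0],4.5],[0.53,[0.03,0,0],4],[0.53,[0,0,0],0],[0.53,[0,0,0],0]]'
```

```text
tool_pos: [0.4895, 0.3734, 0.1778]
wrist_force: [1.7, 0.8, -0.8]
width: 0.0452
tool_pos: [0.5561, 0.245, 0.1779]
wrist_force: [0.8, -0.3, -0.2]
width: 0.0453
clock: 18.58
tool_pos: [0.5541, 0.2468, 0.1162]
orientation: [[-0.003, 0.189, 0.982], [-0.001, 0.982, -0.189], [-1.0, -0.002, -0.003]]
wrist_force: [0.4, 0.2, 1.2]
width: 0.0453
```

```bash
python3 -m crank '[[0.53,[0.03,0,0.001],0],[0.53,[0.03,0,0],0],[0.53,[0.02,0,0],0],[0.53,[0.016,0,0],0],[0.53,[0,0,0],0]]' | grep -E 'pos|force|wid'
python3 -m crank '[[0.53,[0.01,0,0],0],[0.53,[0.009,0,0],0],[0.53,[0,0,0],0]]' | grep -E 'pos|force|wid'
```

```text
tool_pos: [0.5538, 0.2481, 0.0196]
wrist_force: [-2.4, -0.2, -1.1]
width: 0.0454
tool_pos: [0.5487, 0.2502, 0.0014]
wrist_force: [-18.1, 0.6, 0.3]
width: 0.0452
```

An 18 N force in -x means the gripper body is meeting the cabinet's edge. I'll back up and push the drawer out further from inside its front panel.

```bash
python3 -m crank '[[0.53,[-0.02,0,-0.005],0],[0.53,[-0.032,0,0],0],[0.53,[0,0,-0.02],0],[0.53,[0,0,-0.02],0],[0.53,[0,0,0],0]]' | grep -E 'pos|force|wid'
python3 -m crank '[[0.53,[0,0,-0.016],0],[0.53,[0,0,-0.004],0],[0.53,[0,0,-0.004],0],[0.53,[0,0,0],0]]' | grep -E 'pos|force|wid'
python3 - <<'E'
from h import *
c=cam('top')
for x in(200,260,320): print('cab edge',at(c,(161+(20+x/380*14)/4-.5,216+x/4-.5),.103))
E
```

```text
tool_pos: [0.5107, 0.2592, 0.0573]
wrist_force: [0.3, 1.6, -0.7]
width: 0.045
tool_pos: [0.4894, 0.2613, 0.0554]
wrist_force: [0.4, -0.5, 0.9]
width: 0.0454
cab edge [0.6112 0.233  0.103 ]
cab edge [0.61   0.1871 0.103 ]
cab edge [0.6088 0.1412 0.103 ]
```

```bash
python3 -m crank '[[0.53,[0,-0.003,-0.008],0],[0.53,[0,-0.002,-0.008],0],[0.53,[0,-0.002,-0.008],0],[0.53,[0,0,-0.004],0],[0.53,[0,0,0],0]]' | grep -E 'pos|force|wid'
python3 - <<'E'
from h import *
C={n:cam(n) for n in('top','scene')}
for n in C:
    c=C[n];H=cv2.cvtColor(c['image'],cv2.COLOR_RGB2HSV)
    r0,r1,c0,c1=(175,212,268,300) if n=='top' else (225,275,325,365)
    m=((H[...,1]<25)&(H[...,2]>150))[r0:r1,c0:c1]
    k,l,st,ce=cv2.connectedComponentsWithStats(m.astype(np.uint8));i=1+st[1:,4].argmax()
    print(n,st[i],ce[i][::-1]+[r0,c0],at(c,ce[i][::-1]+[r0,c0],.071))
    # handle bar grey row profile at y~.19
    for y in(.2,.19):
      p=proj(c,[[x,y,.072] for x in np.arange(.34,.45,.004)]).round().astype(int)
      print([ (round(.34+.004*j,3),int(H[a,b,1])) for j,(a,b) in enumerate(p) if H[a,b,1]<60])
E
```

```text
tool_pos: [0.4592, 0.2583, 0.0541]
wrist_force: [0.4, 0.2, 0.2]
width: 0.0453
top [  2  18  16  15 182] [199.88461538 277.37912088] [0.5152 0.1982 0.071 ]
[(0.368, 44), (0.372, 20), (0.376, 32), (0.38, 44), (0.384, 55)]
[(0.368, 32), (0.372, 28), (0.376, 59)]
scene [ 16   9  16  15 196] [241.31122449 348.46428571] [0.5175 0.1999 0.071 ]
[(0.396, 21), (0.4, 23), (0.404, 49), (0.408, 29), (0.412, 26), (0.42, 32), (0.424, 25), (0.428, 25)]
[(0.396, 23), (0.4, 34), (0.404, 30), (0.408, 39), (0.412, 22), (0.416, 58), (0.42, 20)]
```

```bash
python3 -m crank '[[0.4,[-0.04,0,0.01],0],[0.4,[-0.04,0.01,0],0],[0.4,[-0.02,0.035,0],0],[0.4,[0,0.04,0],0],[0.4,[0,0.04,0],0]]' | grep -E 'pos'
python3 -m crank '[[0.4,[0,0.04,0],0],[0.4,[0,0.04,0],0],[0.4,[0,0.04,0],0],[0.4,[0,0,0],0]]' | grep -E 'pos|clock'
python3 - <<'E'
from h import *
C={n:cam(n) for n in('top','scene')}
P={}
for n in C:
    c=C[n];H=cv2.cvtColor(c['image'],cv2.COLOR_RGB2HSV)
    r0,r1,c0,c1=(175,217,268,300) if n=='top' else (220,270,325,370)
    m=((H[...,1]<25)&(H[...,2]>150))[r0:r1,c0:c1]
    k,l,st,ce=cv2.connectedComponentsWithStats(m.astype(np.uint8));i=1+st[1:,4].argmax()
    P[n]=ce[i][::-1]+[r0,c0];print(n,st[i],P[n],at(c,P[n],.071))
    # handle: walk lines across, find max saturation
    for y in(.235,.25,.265,.28,.295,.31):
        xs=np.arange(.49,.58,.002);p=proj(c,[[x,y,.05] for x in xs]);S=cv2.remap(H[...,1],p[:,1].astype(np.float32),p[:,0].astype(np.float32),1).ravel().astype(float)
        w=np.clip(S-(S.min()+S.max())/2,0,None);print(n,y,'x=',round(float((w*xs).sum()/w.sum()),4),'w',round((w>0).sum()*2.,0),S.min(),S.max())
print(tri((C['top'],P['top']),(C['scene'],P['scene'])))
E
```

```text
tool_pos: [0.4945, 0.3815, 0.1566]
clock: 21.32
tool_pos: [0.5123, 0.5067, 0.1501]
top [  2  18  16  15 183] [199.92349727 277.39344262] [0.5151 0.1982 0.071 ]
top 0.235 x= 0.5227 w 20.0 79.0 128.0
top 0.25 x= 0.5261 w 22.0 80.0 131.0
top 0.265 x= 0.5287 w 20.0 80.0 130.0
top 0.28 x= 0.5322 w 22.0 80.0 129.0
top 0.295 x= 0.5348 w 20.0 80.0 130.0
top 0.31 x= 0.5384 w 22.0 79.0 129.0
scene [ 16  14  16  16 204] [241.51960784 348.43137255] [0.518  0.2003 0.071 ]
scene 0.235 x= 0.5262 w 22.0 76.0 148.0
scene 0.25 x= 0.5296 w 22.0 75.0 148.0
scene 0.265 x= 0.5324 w 24.0 76.0 145.0
scene 0.28 x= 0.5357 w 22.0 76.0 150.0
scene 0.295 x= 0.5388 w 22.0 76.0 150.0
scene 0.31 x= 0.542 w 22.0 76.0 148.0
(array([0.5158, 0.1987, 0.0658]), [0.0002, 0.0002])
```

```bash
python3 -m crank '[[0.42,[0,-0.031,0.008],0],[0.42,[0,-0.031,0.008],0],[0.42,[0,-0.031,0.008],0],[0.42,[0,-0.031,0.008],0],[0.42,[0,-0.031,0.008],0]]' | grep -E 'pos|force|wid'
python3 -m crank '[[0.42,[0,-0.032,0.008],0],[0.42,[0,-0.032,0.008],0],[0.42,[0,-0.032,0.008],0],[0.42,[0,0,0],1],[0.42,[0,0,0],0]]'
```

```text
tool_pos: [0.5259, 0.3341, 0.1544]
wrist_force: [0.6, 0.3, 0.4]
width: 0.0357
clock: 22.25
tool_pos: [0.5317, 0.2344, 0.1549]
orientation: [[0.0, 0.215, 0.977], [0.0, 0.977, -0.215], [-1.0, 0.0, 0.0]]
wrist_force: [-0.3, -1.0, -0.4]
width: 0.0361
```

```bash
python3 -m crank '[[0.42,[0,0,0],0],[0.42,[0,0,0],0]]' | grep -E 'pos|force|wid'
```

```text
tool_pos: [0.5308, 0.2397, 0.1543]
wrist_force: [-0.8, 1.6, 0.1]
width: 0.0357
```

```bash
python3 -m crank '[[0.42,[0.03,0,0],0],[0.42,[0.03,0,0],0],[0.42,[0.03,0,0],0],[0.42,[0.01,0,0],0],[0.42,[0,0,0],0]]' | grep -E 'pos|force|wid'
python3 -m crank '[[0.42,[0,0,0],0],[0.42,[0,0,0],0],[0.42,[0,0,0],0]]' | grep -E 'pos|force|wid'
```

```text
tool_pos: [0.5286, 0.2389, 0.051]
wrist_force: [-0.3, 0.1, 0.4]
width: 0.036
tool_pos: [0.5329, 0.2398, 0.0563]
wrist_force: [-0.7, 0.6, 0.4]
width: 0.0356
```

```bash
python3 -m crank '[[0.42,[0.01,0.0065,-0.0075],0],[0.42,[0.015,0,0],0],[0.42,[0,0,0],0],[0.42,[0,0,0],0]]' | grep -E 'pos|force|wid'
python3 -m crank '[[0.42,[0.012,0,0],0],[0.42,[0.010,0,0],0],[0.42,[0.008,0,0],0],[0.42,[0,0,0],0],[0.42,[0,0,0],0]]' | grep -E 'pos|force|wid'
```

```text
tool_pos: [0.5245, 0.2471, 0.0287]
wrist_force: [0.2, -0.2, 0.1]
width: 0.0361
tool_pos: [0.5249, 0.2464, -0.0018]
wrist_force: [0.3, 1.2, 0.0]
width: 0.0357
```

```bash
python3 -m crank '[[0,[-0.001,0,0.001],0],[0,[0,0,0],0],[0,[0,0,0],0]]' 40 | grep -E 'pos|force|wid'
python3 -m crank '[[0,[0,0,0],0],[0,[0,0,0],0]]' 115 | grep -E 'pos|force|wid'
python3 -m crank '[[0,[-0.01,0,0],0],[0,[-0.02,0,0],0],[0,[-0.03,0,0],0],[0,[0,0,0],0]]' | grep -E 'pos|force|wid'
```

```text
tool_pos: [0.5268, 0.2467, 0.0005]
wrist_force: [0.3, -0.2, -0.5]
width: 0.0207
tool_pos: [0.5269, 0.2469, 0.0007]
wrist_force: [-0.7, -0.2, 2.3]
width: 0.0191
tool_pos: [0.5297, 0.2481, 0.0657]
wrist_force: [2.6, 0.9, -1.3]
width: 0.0188
```

```bash
python3 -m crank '[[0,[-0.035,0,0],0],[0,[-0.04,0,0],0],[0,[-0.04,0,0],0],[0,[-0.035,0,0],0],[0,[0,-0.012,0.003],0]]' | grep -E 'pos|force|wid'
python3 -m crank '[[0,[0,-0.0273,0.0065],0],[0,[0,-0.0273,0.0065],0],[0,[0,-0.0273,0.0065],0],[0,[0,-0.0273,0.0065],0],[0,[0,-0.0273,0.0065],0]]' | grep -E 'pos|force|wid'
python3 -m crank '[[0,[0,-0.0273,0.0065],0],[0,[0,-0.0273,0.0065],0],[0,[0,-0.0273,0.0065],0],[0,[0,-0.0273,0.0065],0],[0,[0,-0.0273,0.0065],0]]' | grep -E 'pos|force|wid'
python3 -m crank '[[0,[0,-0.0273,0.0065],0],[0,[0,-0.0273,0.0065],0],[0,[0,-0.0273,0.0065],0],[0,[0,-0.0273,0.0065],0],[0,[0,-0.0273,0.0065],0]]' | grep -E 'pos|force|wid'
python3 -m crank '[[0,[0,-0.0273,0.0065],0],[0,[0,-0.0273,0.0065],0],[0,[0,-0.0273,0.0065],0],[0,[0,-0.0273,0.0065],0],[0,[0,-0.015,0.003],0]]' | grep -E 'pos|force|wid'
python3 -m crank '[[0,[0,0,0],0],[0,[0,0,0],0],[0,[0,0,0],0]]'
```

```text
tool_pos: [0.5299, 0.239, 0.2182]
wrist_force: [1.8, 0.7, -2.6]
width: 0.0188
tool_pos: [0.5294, 0.0923, 0.209]
wrist_force: [0.1, -0.6, -3.9]
width: 0.0189
tool_pos: [0.5327, -0.0478, 0.2091]
wrist_force: [-0.2, 0.4, -3.6]
width: 0.0191
tool_pos: [0.5362, -0.1877, 0.2091]
wrist_force: [-0.7, -0.4, -2.9]
width: 0.0193
tool_pos: [0.5378, -0.318, 0.2089]
wrist_force: [-1.1, -0.1, -3.4]
width: 0.0185
clock: 26.92
tool_pos: [0.5396, -0.3127, 0.2091]
orientation: [[-0.001, 0.207, 0.978], [0.002, 0.978, -0.207], [-1.0, 0.002, -0.001]]
wrist_force: [-0.5, 0.7, -3.7]
width: 0.0191
```

Run:
```python
from h import *
C={n:cam(n) for n in('top','scene')};P={}
for n in C:
    c=C[n];H=cv2.cvtColor(c['image'],cv2.COLOR_RGB2HSV)
    q=proj(c,[[.529,-.361,.279]])[0];r0,k0=(q-22).astype(int)
    m=((H[...,1]<25)&(H[...,2]>165))[r0:r0+44,k0:k0+44]
    k,l,st,ce=cv2.connectedComponentsWithStats(m.astype(np.uint8));i=1+st[1:,4].argmax()
    P[n]=ce[i][::-1]+[r0,k0];print(n,q,st[i],P[n],at(c,P[n],.279))
    print(spotter.find_in(n,'mallet_head')[:2])
print(tri((C['top'],P['top']),(C['scene'],P['scene'])))
```

```text
Traceback (most recent call last):
ValueError: attempt to get argmax of an empty sequence
```

Run:
```python
from h import *
C={n:cam(n) for n in('top','scene')};o=[]
for n in C:
    c=C[n];q=proj(c,[[.529,-.361,.279]])[0];r0,k0=(q-35).astype(int)
    z=cv2.resize(np.ascontiguousarray(c['image'][r0:r0+70,k0:k0+70,::-1]),(400,400),interpolation=3);f=400/70
    t=np.linspace(0,6.28,40)
    for h,R,col in((.279,.025,(0,0,255)),(.223,.025,(0,255,0)),(.159,.023,(255,0,0))):
        Q=proj(c,[[.529+R*np.cos(s),-.361+R*np.sin(s),h] for s in t])
        cv2.polylines(z,[np.round((Q[:,::-1]-[k0,r0]+.5)*f).astype(np.int32)],True,col,1)
    o.append(z);print(n,q,r0,k0)
cv2.imwrite('pics/strike.png',np.hstack(o))
```

```text
top [188.1 485.3] 153 450
scene [ 90.6 214.1] 55 179
```

View pics/strike.png

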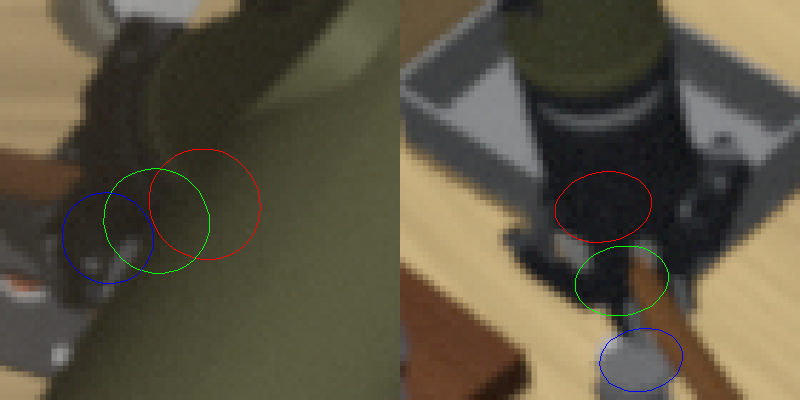

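The arm hides the head, but the scene view shows the handle at crop (650, 270) to (725, 400) and the punch under the gripper at crop (635, 365). I'll check numerically that the handle is level and in the expected place.

Run:
```python
from h import *
c=cam('scene');H=cv2.cvtColor(c['image'],cv2.COLOR_RGB2HSV)
u=np.array([.207,.978,0]);g=np.array([.5395,-.3128,.2514])
t=np.arange(.02,.13,.01)
p=proj(c,[g+u*s for s in t])
d=p[-1]-p[0];d/=np.linalg.norm(d);nrm=np.array([-d[1],d[0]]);print('perp dir',nrm,'px for +10mm z',(proj(c,[g+u*.06+[0,0,.01]])[0]-proj(c,[g+u*.06])[0])@nrm)
for s,q in zip(t,p):
    o=np.arange(-9,9.1,.5);Q=q+o[:,None]*nrm
    S=cv2.remap(H,Q[:,1].astype(np.float32),Q[:,0].astype(np.float32),1).reshape(-1,3).astype(int)
    m=(S[:,1]>105)&(S[:,2]<200)&(S[:,0]<15)
    print(round(s,2),q,'offs',o[m].min() if m.any() else None,o[m].max() if m.any() else None)
```

```text
perp dir [-0.57149375  0.82060642] px for +10mm z 0.8469830504436773
0.02 [111.8 225.9] offs -2.5 2.5
0.03 [114.  227.4] offs -3.0 2.0
0.04 [116.2 228.9] offs -3.0 1.5
0.05 [118.4 230.4] offs -3.0 2.0
0.06 [120.6 232. ] offs -2.5 1.5
0.07 [122.9 233.6] offs -2.0 1.5
0.08 [125.1 235.1] offs -2.5 2.0
0.09 [127.4 236.7] offs -2.0 2.0
0.1 [129.6 238.3] offs -3.0 2.0
0.11 [131.9 239.9] offs -2.5 -1.5
0.12 [134.2 241.5] offs None None
```

The handle is level and its end shows 110 mm from the grip, as expected. I'll hover 20 mm above the punch and then strike.

```bash
python3 -m crank '[[0,[0.02,0,0],0],[0,[0.014,0,0],0],[0,[0.010,0,0],0],[0,[0,0,0],0],[0,[0,0,0],0]]' | grep -E 'pos|force|wid'
python3 -m crank '[[0,[0,0,0],0],[0,[0,0,0],0]]' | grep -E 'pos|force|wid'
```

```text
tool_pos: [0.5398, -0.3136, 0.1659]
wrist_force: [0.1, -0.1, -2.5]
width: 0.0192
tool_pos: [0.5404, -0.3145, 0.1673]
wrist_force: [-0.0, -0.1, -3.9]
width: 0.0187
```

```bash
python3 -m crank '[[0,[0.02,0,0],0],[0,[0.02,0,0],0],[0,[0.018,0,0],0],[0,[0,0,0],0]]' 120
python3 -c "
from h import *
s=robot.observe();print(s['tool_pos'],s['wrist_force'],s['ft_torque'])"
```

```text
clock: 28.08
tool_pos: [0.543, -0.3123, 0.1094]
orientation: [[0.005, 0.205, 0.979], [0.002, 0.979, -0.205], [-1.0, 0.003, 0.005]]
wrist_force: [2.5, 3.9, 4.6]
width: 0.0191
[ 0.54296817 -0.31227244  0.10940511] [2.47311506 3.94653464 4.5606354 ] [ 0.84764533 -0.41850125  0.06090558]
```

```bash
cat > tilt.py <<'E'
from h import *
s0=robot.observe();P=np.array(s0['tool_pos']);R=np.array(s0['orientation'])
c=cam('scene');H=cv2.cvtColor(c['image'],cv2.COLOR_RGB2HSV)
u=R[:,1]*np.array([1,1,0]);g=P+[0,0,.0423]
t=np.arange(.02,.13,.01);p=proj(c,[g+u*s for s in t])
d=p[-1]-p[0];d/=np.linalg.norm(d);nrm=np.array([-d[1],d[0]]);k=(proj(c,[g+u*.06+[0,0,.01]])[0]-proj(c,[g+u*.06])[0])@nrm;M=[]
for s,q in zip(t,p):
    o=np.arange(-9,9.1,.25);Q=q+o[:,None]*nrm
    S=cv2.remap(H,Q[:,1].astype(np.float32),Q[:,0].astype(np.float32),1).reshape(-1,3).astype(int)
    m=(S[:,1]>105)&(S[:,2]<200)&(S[:,0]<15)
    if m.any():M.append((s,(o[m].min()+o[m].max())/2))
M=np.array(M);print(M.round(3).tolist());f=np.polyfit(M[:9,0],M[:9,1],1);print('tilt rad (tail up +)',f[0]/k*.01,'offset mm at grip',f[1]/k*10)
f=[np.mean([robot.observe()['wrist_force'] for _ in range(1)],0)];print(f)
E
python3 tilt.py
```

```text
[[0.02, -0.375], [0.03, -0.75], [0.04, -0.625], [0.05, -0.875], [0.06, -1.125], [0.07, -1.25], [0.08, -1.625], [0.09, -1.5], [0.1, -0.875], [0.11, -1.875], [0.12, -2.0]]
tilt rad (tail up +) -0.1282638791033938 offset mm at grip -3.9205185688207127
[array([1.43380397, 4.76436803, 5.36536741])]
```

```bash
cat > pdisc.py <<'E'
from h import *
# punch z: compare scene picture now with the initial one along the visible disc/stem
a=cv2.imread('pics/scene0.png')[:,:,::-1];c=cam('scene');b=c['image']
cv2.imwrite('pics/_now.png',b[:,:,::-1])
q=proj(c,[[.529,-.361,z] for z in(.159,.145,.129,.115,.111)]);print(q.tolist())
g=lambda I:cv2.cvtColor(I,cv2.COLOR_RGB2GRAY)
r,k=q[0].astype(int)
print('init');print(g(a)[r-8:r+22:1,k-9:k+11:2]);print('now');print(g(b)[r-8:r+22:1,k-9:k+11:2])
E
python3 pdisc.py
```

```text
[[117.4, 220.6], [120.3, 221.4], [123.6, 222.2], [126.4, 222.9], [127.2, 223.0]]
init
[[175 175 173 171 172 172 162 156 170 169]
 [177 175 175 170 170 174 171 173 174 170]
 [177 176 176 173 171 171 173 173 176 172]
 [174 178 173 174 174 174 174 172 173 175]
 [172 177 175 174 176 176 174 173 173 176]
 [175 174 174 175 177 176 174 174 167 173]
 [182 174 173 179 185 181 176 175 170 174]
 [182 178 174 178 195 189 177 175 167 174]
 [179 177 173 181 196 191 177 175 158 172]
 [176 168 174 179 191 187 178 173 146 170]
 [174 163 172 175 182 181 178 165 136 169]
 [172 155 167 175 177 177 175 144 142 170]
 [170 137 144 169 174 175 156 112 155 174]
 [167 113 109 140 152 142 116 102 167 175]
 [169 105  89 103 113 100  91  95 164 175]
 [172 124  83  87  89  82  77  91 159 175]
 [174 142  80  88  73  69  56  78 138 173]
 [174 163  80  88  64  65  50  71 108 172]
 [174 171  97  84  81  64  53  71  95 162]
 [174 172 132  80  97  68  63  88  82 150]
 [175 172 147  70 102  87  87  99  73 126]
 [174 173 159  64  94  99  97  94  60  95]
 [173 173 166  72  74  92  96  74  55  82]
 [172 172 170  85  57  67
[... 871 characters left out ...]
73  75  27]
 [ 53  69 101  77  24  27  32  74  57  27]
 [ 45  40  78  65  29  23  34  73  63  27]
 [ 25  20  42  43  33  22  38  74  64  33]
 [ 27  25  27  29  30  26  32  77  71  46]
 [ 33  26  26  27  28  23  32  79  73  55]
 [ 73  30  25  26  26  24  28  76  78  65]
 [141  66  28  30  28  29  37  76  80  71]
 [169 131  45  23  33  27  62  71  80  75]
 [174 165 105  39  41  27  71  74  80  79]
 [175 173 156  80  39  28  63  79  80  78]
 [176 173 172 106  41  30  57  81  77  78]
 [175 174 173 129  42  36  51  80  74  82]
 [172 175 175 143  47  39  43  80  66  83]
 [170 173 177 148  50  46  48  84  59  78]
 [170 173 174 151  49  44  52  72  57  75]
 [168 167 155 124  50  41  48  53  49  69]]
```

```bash
cat > avg.py <<'E'
from h import *
F=[];P=[];T=[]
for _ in range(8):
    imaging.camera('top');s=robot.observe();F.append(s['wrist_force']);P.append(s['tool_pos']);T.append(s['ft_torque'])
print('F',np.mean(F,0).round(2),np.std(F,0).round(2),'P',np.mean(P,0).round(4),'T',np.mean(T,0).round(3),s['clock'])
E
python3 avg.py
python3 -m crank '[[0,[0.003,0,0],0],[0,[0,0,0],0],[0,[0,0,0],0]]' | grep -E 'pos|force'
python3 avg.py; python3 tilt.py
```

```text
F [0.52 4.76 4.88] [0.5  0.29 0.44] P [ 0.5431 -0.3124  0.111 ] T [ 1.011 -0.176 -0.006] 28.5833
tool_pos: [0.5432, -0.3123, 0.1085]
wrist_force: [0.3, 5.6, 7.0]
F [0.28 6.12 6.66] [0.5  0.55 0.37] P [ 0.5432 -0.3123  0.1085] T [ 1.102e+00 -2.500e-02 -1.000e-03] 29.2333
[[0.02, -0.625], [0.03, -0.625], [0.04, -0.625], [0.05, -0.875], [0.06, -1.125], [0.07, -1.375], [0.08, -1.625], [0.09, -1.5], [0.1, -1.0], [0.11, -1.0], [0.12, -3.5]]
tilt rad (tail up +) -0.15297650083640232 offset mm at grip -5.253155311740606
[array([0.15577362, 5.3926623 , 6.70765494])]
```

```bash
python3 -m crank '[[0,[-0.02,0,0],0],[0,[-0.02,0,0],0],[0,[-0.015,0,0],0],[0,[0,0,0],0],[0,[0,0,0],0]]' | grep -E 'pos|force'
python3 tilt.py
python3 -m crank '[[0,[0.022,0,0],0],[0,[0.022,0,0],0],[0,[0.019,0,0],0],[0,[0,0,0],0]]'
python3 tilt.py
```

```text
tool_pos: [0.5406, -0.3146, 0.1614]
wrist_force: [0.2, -0.3, -4.0]
[[0.02, -0.25], [0.03, -1.125], [0.04, -0.875], [0.05, -1.375], [0.06, -1.375], [0.07, -1.5], [0.08, -1.625], [0.09, -1.5], [0.1, -1.875], [0.11, -1.875], [0.12, -1.5]]
tilt rad (tail up +) -0.1832773706551236 offset mm at grip -4.193914607783901
[array([ 0.18363805,  0.06289301, -3.09529471])]
clock: 30.08
tool_pos: [0.5444, -0.3124, 0.0991]
orientation: [[0.007, 0.204, 0.979], [0.001, 0.979, -0.204], [-1.0, 0.002, 0.007]]
wrist_force: [3.0, 3.0, 9.7]
width: 0.019
[[0.02, -0.625], [0.03, -1.125], [0.04, -1.375], [0.05, -1.875], [0.06, -2.125], [0.07, -2.5], [0.08, -2.75], [0.09, -2.25], [0.1, -3.125], [0.11, -3.375], [0.12, -3.75]]
tilt rad (tail up +) -0.3877837689748623 offset mm at grip -4.1286431124686755
[array([3.50352249, 3.3160161 , 9.70304852])]
```

The second blow went 10 mm deeper, and all of that extra travel went into tilting the mallet in the grip, at about 13 N of contact force. So the punch is at its stop. I'm now carrying the mallet back. It tilts about 0.38 rad tail-down, so I'll let its tail meet the drawer floor and level it while lowering.

```bash
python3 -m crank '[[0,[-0.03,0,0],0],[0,[-0.04,0,0],0],[0,[-0.04,0,0],0],[0,[-0.03,0,0],0],[0,[0,0.012,-0.003],0]]' | grep -E 'pos|force|wid'
python3 -m crank '[[0,[0,0.0269,-0.0064],0],[0,[0,0.0269,-0.0064],0],[0,[0,0.0269,-0.0064],0],[0,[0,0.0269,-0.0064],0],[0,[0,0.0269,-0.0064],0]]' | grep -E 'pos|force|wid'
python3 -m crank '[[0,[0,0.0269,-0.0064],0],[0,[0,0.0269,-0.0064],0],[0,[0,0.0269,-0.0064],0],[0,[0,0.0269,-0.0064],0],[0,[0,0.0269,-0.0064],0]]' | grep -E 'pos|force|wid'
python3 -m crank '[[0,[0,0.0269,-0.0064],0],[0,[0,0.0269,-0.0064],0],[0,[0,0.0269,-0.0064],0],[0,[0,0.0269,-0.0064],0],[0,[0,0.0269,-0.0064],0]]' | grep -E 'pos|force|wid'
python3 -m crank '[[0,[0,0.0269,-0.0064],0],[0,[0,0.0269,-0.0064],0],[0,[0,0.0269,-0.0064],0],[0,[0,0.0269,-0.0064],0],[0,[0,0.0149,-0.0034],0]]' | grep -E 'pos|force|wid'
python3 -m crank '[[0,[0,0,0],0],[0,[0,0,0],0],[0,[0,0,0],0],[0,[0,0,0],0]]'
```

```text
tool_pos: [0.5409, -0.3067, 0.2433]
wrist_force: [0.7, -1.4, -2.5]
width: 0.0193
tool_pos: [0.5348, -0.1614, 0.2349]
wrist_force: [0.3, 0.4, -3.2]
width: 0.0191
tool_pos: [0.5312, -0.0234, 0.235]
wrist_force: [0.1, -0.7, -4.2]
width: 0.019
tool_pos: [0.5278, 0.1144, 0.2349]
wrist_force: [0.7, 0.4, -3.6]
width: 0.0188
tool_pos: [0.524, 0.2431, 0.2346]
wrist_force: [0.2, 2.2, -3.8]
width: 0.0189
clock: 32.55
tool_pos: [0.5265, 0.2368, 0.2367]
orientation: [[-0.0, 0.21, 0.978], [-0.001, 0.978, -0.21], [-1.0, -0.001, -0.0]]
wrist_force: [0.1, -0.6, -3.6]
width: 0.0189
```

```bash
python3 -m crank '[[0,[0.04,0,0],0],[0,[0.04,0,0],0],[0,[0.04,0,0],0],[0,[0.035,0,0],0],[0,[0.015,0,0],0]]' 70 | grep -E 'pos|force|wid'
python3 -m crank '[[0,[0,0,0],0],[0,[0,0,0],0],[0,[0.01,0,0],0],[0,[0.01,0,0],0],[0,[0,0,0],0]]'  | grep -E 'pos|force|wid'
python3 -m crank '[[0,[0.005,0,0],0],[0,[0.005,0,0],0],[0,[0,0,0],0]]'  | grep -E 'pos|force|wid'
```

```text
tool_pos: [0.5232, 0.2356, 0.062]
wrist_force: [-1.3, -0.1, -3.8]
width: 0.019
tool_pos: [0.5258, 0.2385, 0.0463]
wrist_force: [-0.3, 0.6, -4.2]
width: 0.0194
tool_pos: [0.5257, 0.2386, 0.0363]
wrist_force: [-0.4, -0.7, -4.0]
width: 0.0192
```

```bash
python3 -m crank '[[0,[0.005,0,0],0],[0,[0.005,0,0],0],[0,[0,0,0],0]]'  | grep -E 'pos|force|wid'
python3 -m crank '[[0,[0.005,0,0],0],[0,[0.005,0,0],0],[0,[0,0,0],0]]'  | grep -E 'pos|force|wid'
python3 -m crank '[[0,[0.004,0,0],0],[0,[0.004,0,0],0],[0,[0,0,0],0]]'  | grep -E 'pos|force|wid'
```

```text
tool_pos: [0.5255, 0.2385, 0.026]
wrist_force: [0.3, -0.5, -3.1]
width: 0.0192
tool_pos: [0.5259, 0.2388, 0.0163]
wrist_force: [0.6, 0.4, -3.2]
width: 0.0192
tool_pos: [0.5273, 0.2386, 0.0097]
wrist_force: [-1.5, 0.0, 1.9]
width: 0.0191
```

```bash
python3 -m crank '[[0,[0.004,0,0],0],[0,[0.004,0,0],0],[0,[0,0,0],0]]'  | grep -E 'pos|force|wid'
python3 -m crank '[[0,[0.003,0,0],0],[0,[0,0,0],0],[0,[0,0,0],0]]'  | grep -E 'pos|force|wid'
python3 tilt.py
```

```text
tool_pos: [0.5267, 0.2381, 0.0009]
wrist_force: [0.4, -3.7, 2.8]
width: 0.0189
tool_pos: [0.5265, 0.2389, -0.002]
wrist_force: [0.7, -1.4, 0.9]
width: 0.0191
[[0.02, 0.375], [0.03, -0.125], [0.04, -0.25], [0.05, -0.375], [0.06, -1.0], [0.07, -1.875], [0.08, -2.5], [0.09, -2.875], [0.1, -2.75], [0.11, -1.625]]
tilt rad (tail up +) -0.4170826818743922 offset mm at grip 13.201121644373277
[array([ 0.73348073, -2.06157846,  1.66270174])]
```

```bash
python3 -m crank '[[0.42,[0,0,0],0],[0.42,[0,0,0],0],[0.42,[0,0,0],0],[0.42,[0,0,0],0]]'  | grep -E 'pos|force|wid'
python3 -m crank '[[0.42,[-0.01,0,0],0],[0.42,[-0.02,0,0],0],[0.42,[-0.035,0,0],0],[0.42,[-0.04,0,0],0],[0.42,[-0.04,0,0],0]]'  | grep -E 'pos|force|wid'
python3 -m crank '[[0.36,[0,0.04,0],-4],[0.36,[0,0.04,0],-4.5],[0.36,[0,0.04,0],0],[0.36,[0,0.04,0],0],[0.36,[0,0.04,0],0]]'  | grep -E 'pos|force|wid'
python3 -m crank '[[0.36,[0,0.04,0],0],[0.36,[0,0.03,0],0],[0.36,[0,0,0],0]]'
python3 - <<'E'
from h import *
C={n:cam(n,'end_'+n) for n in('top','scene')};P={}
for n in C:
    c=C[n];H=cv2.cvtColor(c['image'],cv2.COLOR_RGB2HSV)
    r0,r1,c0,c1=(175,217,262,305) if n=='top' else (215,275,320,375)
    m=((H[...,1]<25)&(H[...,2]>150))[r0:r1,c0:c1]
    k,l,st,ce=cv2.connectedComponentsWithStats(m.astype(np.uint8));i=1+st[1:,4].argmax()
    P[n]=ce[i][::-1]+[r0,c0];print(n,st[i],P[n],at(c,P[n],.071))
    for y in(.235,.265,.295,.32):
        xs=np.arange(.48,.58,.002);p=proj(c,[[x,y,.05] for x in xs]);S=cv2.remap(H[...,1],p[:,1].astype(np.float32),p[:,0].astype(np.float32),1).ravel().astype(float)
        w=np.clip(S-(S.min()+S.max())/2,0,None);print(n,y,'x=',round(float((w*xs).sum()/w.sum()),4),'w',(w>0).sum()*2.,S.min(),S.max())
print(tri((C['top'],P['top']),(C['scene'],P['scene'])))
# handle bar
c=C['top'];r0,r1,c0,c1=200,250,235,300
H=cv2.cvtColor(c['image'][r0:r1,c0:c1],cv2.COLOR_RGB2HSV);m=(H[...,1]<60)&(H[...,2]>80)
k,l,st,ce=cv2.connectedComponentsWithStats(m.astype(np.uint8))
for i in range(1,k):
    if st[i,4]>40: print('comp',st[i],at(c,ce[i][::-1]+[r0,c0],.07))
for n in C:
    for y in (.2,.22,.26,.28):
        xs=np.arange(.33,.42,.002);p=proj(C[n],[[x,y,.072] for x in xs]);Hn=cv2.cvtColor(C[n]['image'],cv2.COLOR_RGB2HSV);S=cv2.remap(Hn[...,1],p[:,1].astype(np.float32),p[:,0].astype(np.float32),1).ravel().astype(float)
        w=np.clip((S.min()+S.max())/2-S,0,None);print(n,'bar',y,round(float((w*xs).sum()/w.sum()),4),(w>0).sum()*2)
E
```

```text
tool_pos: [0.5258, 0.2392, -0.002]
wrist_force: [-0.6, 0.6, 0.4]
width: 0.0357
tool_pos: [0.5256, 0.2384, 0.145]
wrist_force: [0.0, 1.5, -0.9]
width: 0.0358
tool_pos: [0.5473, 0.4392, 0.1444]
wrist_force: [1.7, -0.0, -0.3]
width: 0.0309
clock: 36.35
tool_pos: [0.5473, 0.5162, 0.1421]
orientation: [[-0.003, 0.051, 0.999], [0.004, 0.999, -0.051], [-1.0, 0.004, -0.003]]
wrist_force: [-2.0, -0.1, -0.2]
width: 0.0307
top [ 12  18  15  16 186] [200.44086022 280.97311828] [0.5136 0.187  0.071 ]
top 0.235 x= 0.5244 w 20.0 78.0 129.0
top 0.265 x= 0.5305 w 20.0 79.0 130.0
top 0.295 x= 0.5371 w 20.0 79.0 130.0
top 0.32 x= 0.5428 w 20.0 78.0 130.0
scene [ 18  17  17  15 201] [238.82089552 345.90547264] [0.517 0.189 0.071]
scene 0.235 x= 0.5278 w 22.0 74.0 148.0
scene 0.265 x= 0.5347 w 22.0 76.0 150.0
scene 0.295 x= 0.5409 w 24.0 76.0 147.0
scene 0.32 x= 0.5462 w 22.0 75.0 147.0
(array([0.5145, 0.1874, 0.0653]), [0.0003, 0.0003])
comp [ 38   0  18  10 141] [0.5032 0.185  0.07  ]
comp [  0  33  47  15 276] [0.3832 0.2624 0.07  ]
top bar 0.2 0.3765 22
top bar 0.22 0.3753 12
top bar 0.26 0.3772 12
top bar 0.28 0.3773 12
scene bar 0.2 0.3804 32
scene bar 0.22 0.3763 16
scene bar 0.26 0.3778 18
scene bar 0.28 0.3784 14
```

The mallet stands upright in the drawer with its head at about (0.516, 0.188), in line with the earlier fit. The bar is at x of about 0.377, so I can close the drawer.

```bash
python3 -m crank '[[0.36,[0,-0.031,-0.017],0],[0.36,[0,-0.031,-0.017],0],[0.36,[0,-0.031,-0.017],0],[0.36,[0,-0.031,-0.017],0],[0.36,[0,-0.031,-0.018],0]]'  | grep -E 'pos|force|wid'
python3 -m crank '[[0.36,[0,-0.032,-0.018],0],[0.36,[0,-0.032,-0.018],0],[0.36,[0,-0.032,-0.018],0],[0.36,[0,-0.030,-0.017],0],[0.36,[0,0,0],0]]'  | grep -E 'pos|force|wid'
python3 -m crank '[[0.36,[0.02,0,0],0],[0.36,[0.02,0,0],0],[0.36,[0,0,0],0],[0.36,[0,0,0],0],[0.36,[0,0,0],0]]'
```

```text
tool_pos: [0.4562, 0.3539, 0.1436]
wrist_force: [-0.2, 0.7, -0.3]
width: 0.0308
tool_pos: [0.3747, 0.2288, 0.1426]
wrist_force: [0.3, -0.1, 0.1]
width: 0.0304
clock: 37.7
tool_pos: [0.3785, 0.2359, 0.1042]
orientation: [[0.001, 0.062, 0.998], [0.001, 0.998, -0.062], [-1.0, 0.001, 0.001]]
wrist_force: [-0.4, 1.3, 0.1]
width: 0.0309
```

```bash
python3 -m crank '[[0.36,[0.02,0,-0.002],-1],[0.36,[0.02,0,0],0],[0.36,[0.01,0,0],0],[0.36,[0,0,0],0]]'  | grep -E 'pos|force|wid'
python3 -m crank '[[0.36,[0.01,0,0],0],[0.36,[0.008,0,0],0],[0.36,[0.008,0,0],0],[0.36,[0,0,0],0]]'  | grep -E 'pos|force|wid'
python3 -m crank '[[0,[0,0,0],0],[0,[0,0,0],0],[0,[0,0,0],0],[0,[0,0,0],0]]' 40  | grep -E 'pos|force|wid'
```

```text
tool_pos: [0.375, 0.2355, 0.052]
wrist_force: [-0.7, -0.4, 0.7]
width: 0.0308
tool_pos: [0.3805, 0.2371, 0.03]
wrist_force: [1.6, -3.5, 15.2]
width: 0.0308
tool_pos: [0.3772, 0.237, 0.0281]
wrist_force: [0.8, -1.4, 7.3]
width: 0.0101
```

```bash
python3 -m crank '[[0,[-0.002,0,0.005],0],[0,[0,0,0.010],0],[0,[0,0,0.013],0],[0,[0,0,0.014],0],[0,[0,0,0.014],0]]'  | grep -E 'pos|force|wid'
python3 -m crank '[[0,[0,0,0.014],0],[0,[0,0,0.014],0],[0,[0,0,0.014],0],[0,[0,0,0.014],0],[0,[0,0,0.014],0]]'  | grep -E 'pos|force|wid'
python3 -m crank '[[0,[0,0,0.013],0],[0,[0,0,0.012],0],[0,[0,0,0.010],0],[0,[0,0,0.006],0],[0,[0,0,0],0]]'  | grep -E 'pos|force|wid'
```

```text
tool_pos: [0.431, 0.2349, 0.0282]
wrist_force: [-2.8, 4.1, -1.8]
width: 0.0095
tool_pos: [0.5013, 0.2323, 0.0283]
wrist_force: [-2.3, 3.8, -0.1]
width: 0.0095
tool_pos: [0.5438, 0.2307, 0.0283]
wrist_force: [1.1, 5.1, -5.5]
width: 0.0095
```

```bash
python3 -m crank '[[0,[0,0,0.005],0],[0,[0,0,0.004],0],[0,[0,0,0],0]]'  | grep -E 'pos|force|wid'
python3 -m crank '[[0,[0,0,0.003],0],[0,[0,0,0],0]]'  | grep -E 'pos|force|wid'
python3 -m crank '[[0,[0,0,0.003],0],[0,[0,0,0],0]]'  | grep -E 'pos|force|wid'
```

```text
tool_pos: [0.5519, 0.2304, 0.0283]
wrist_force: [1.1, 5.8, -5.9]
width: 0.0093
tool_pos: [0.5545, 0.2304, 0.0283]
wrist_force: [0.2, 5.3, -4.8]
width: 0.0095
tool_pos: [0.5574, 0.2302, 0.0283]
wrist_force: [0.0, 6.2, -6.1]
width: 0.0099
```

```bash
python3 -m crank '[[0,[0,0,0.003],0],[0,[0,0,0],0]]'  | grep -E 'pos|force|wid'
python3 -m crank '[[0,[0,0,0.003],0],[0,[0,0,0],0]]'  | grep -E 'pos|force|wid'
python3 -m crank '[[0,[0,0,0.002],0],[0,[0,0,0],0]]'  | grep -E 'pos|force|wid'
```

```text
tool_pos: [0.5604, 0.2301, 0.0283]
wrist_force: [-0.1, 4.7, -4.7]
width: 0.0092
tool_pos: [0.5625, 0.23, 0.0283]
wrist_force: [-1.7, 4.5, -2.4]
width: 0.0096
tool_pos: [0.5624, 0.23, 0.0282]
wrist_force: [-6.9, 4.3, 2.5]
width: 0.0097
```

The drawer hits its stop at 0.5625, so it is shut. I'll release, withdraw and check.

```bash
python3 -m crank '[[0,[0,0,0.001],0],[0.36,[0,0,0],0],[0.36,[0,0,0],0],[0.36,[0,0,-0.002],0],[0.36,[0,0,0],0]]'  | grep -E 'pos|force|wid'
python3 -m crank '[[0.36,[-0.01,0,0],0],[0.36,[-0.02,0,0],0],[0.36,[-0.03,0,0],0],[0.36,[-0.04,0,0],0],[0.36,[-0.04,0,0],0]]'  | grep -E 'pos|force|wid'
python3 -m crank '[[0.36,[0,0.03,-0.02],0],[0.36,[0,0.04,0],0],[0.36,[0,0.04,0],0],[0.36,[0,0.04,0],0],[0.36,[0,0.04,0],0]]'  | grep -E 'pos|force|wid|clo'
python3 -m crank '[[0.36,[0,0.04,0],0],[0.36,[0,0.04,0],0],[0.36,[0,0.04,0],0],[0.36,[0,0,0],0],[0.36,[0,0,0],0]]'  | grep -E 'pos|force|wid|clo'
python3 - <<'E'
from h import *
C={n:cam(n,'fin_'+n) for n in('top','scene')}
for n in C:
    H=cv2.cvtColor(C[n]['image'],cv2.COLOR_RGB2HSV)
    for y in (.2,.21,.225,.25,.26):
        xs=np.arange(.54,.585,.001);p=proj(C[n],[[x,y,.072] for x in xs]);S=cv2.remap(H[...,1],p[:,1].astype(np.float32),p[:,0].astype(np.float32),1).ravel().astype(float)
        w=np.clip((S.min()+S.max())/2-S,0,None);print(n,'bar',y,round(float((w*xs).sum()/w.sum()),4),(w>0).sum())
    for k,z in(('punch_broad_top',.159),('press_slim',.1),('tweezers',.008),('hammer',.02),('flux_dish',.03),('pickle_bowl',.143),('jar',.075),('plate',.018),('bench_block',.035)):
        print(n,k,[(np.round(r['pixel']).tolist(),round(r['p'],2)) for r in spotter.find_in(n,k)[:3]])
    a=cv2.imread(f'pics/{n}0.png').astype(int);d=np.abs(a-C[n]['image'][:,:,::-1]).max(2)>45
    k,l,st,ce=cv2.connectedComponentsWithStats(cv2.morphologyEx(d.astype(np.uint8),cv2.MORPH_OPEN,np.ones((2,2))))
    print('diff',[(s[:5].tolist()) for s in st[1:] if s[4]>8])
E
```

```text
tool_pos: [0.5571, 0.2291, 0.028]
wrist_force: [-19.4, 0.4, 10.9]
width: 0.0307
tool_pos: [0.5648, 0.2263, 0.17]
wrist_force: [0.8, 0.9, -0.0]
width: 0.0306
clock: 42.28
tool_pos: [0.554, 0.4195, 0.1696]
wrist_force: [0.8, 0.6, -0.0]
width: 0.0303
clock: 42.7
tool_pos: [0.557, 0.5411, 0.1665]
wrist_force: [0.0, -0.9, 0.7]
width: 0.0312
top bar 0.2 0.5608 11
top bar 0.21 0.561 11
top bar 0.225 0.5613 11
top bar 0.25 0.5624 11
top bar 0.26 0.5627 11
top punch_broad_top [([268.0, 467.0], 0.63), ([195.0, 468.0], 0.55), ([252.0, 377.0], 0.51)]
top press_slim [([158.0, 358.0], 0.62), ([194.0, 374.0], 0.57), ([207.0, 410.0], 0.34)]
top tweezers [([208.0, 407.0], 0.68)]
top hammer [([272.0, 241.0], 0.97), ([189.0, 171.0], 0.45)]
top flux_dish [([157.0, 404.0], 0.57)]
top pickle_bowl [([126.0, 270.0], 0.86), ([157.0, 358.0], 0.45), ([172.0, 264.0], 0.32)]
top jar [([154.0, 473.0], 0.84)]
top plate [([187.0, 170.0], 0.78)]
top bench_block [([156.0, 357.0], 0.61), ([142.0, 265.0], 0.26), ([271.0, 240.0], 0.21)]
diff [[48, 118, 145, 155, 6452], [90, 149, 4, 6, 17], [167, 152, 7, 5, 25], [48, 168
[... 1146 characters left out ...]
 bench_block [([228.0, 255.0], 0.84)]
diff [[424, 0, 216, 258, 11146], [540, 12, 15, 15, 56], [458, 33, 17, 23, 170], [498, 37, 10, 21, 138], [412, 40, 13, 19, 97], [400, 54, 11, 4, 30], [461, 57, 27, 17, 230], [394, 60, 6, 35, 102], [400, 61, 115, 315, 14686], [409, 72, 3, 8, 19], [481, 77, 17, 11, 90], [446, 79, 4, 6, 15], [436, 97, 5, 5, 18], [634, 118, 6, 7, 22], [627, 131, 13, 10, 58], [637, 137, 3, 5, 10], [422, 148, 21, 55, 396], [395, 166, 7, 13, 58], [442, 197, 5, 6, 19], [435, 226, 4, 5, 16], [307, 232, 70, 83, 535], [338, 250, 21, 21, 80], [525, 263, 24, 29, 310], [514, 269, 20, 27, 113], [490, 282, 4, 4, 10], [514, 301, 31, 28, 317], [517, 307, 7, 6, 31], [403, 355, 36, 40, 714]]
```

Drawer and presses check out. Some difference blobs lie near the hammer, and the open drawer came close to it, so I'll check whether it moved.

Run:
```python
from h import *
for n,box in(('top',(232,256,215,252)),('scene',(238,270,395,435))):
    a=cv2.imread(f'pics/{n}0.png');b=cv2.imread(f'pics/fin_{n}.png');e=cv2.imread(f'pics/end_{n}.png')
    r0,r1,c0,c1=box;t=a[r0:r1,c0:c1]
    for nm,im in(('end',e),('fin',b)):
        R=cv2.matchTemplate(im[r0-12:r1+12,c0-12:c1+12],t,cv2.TM_CCOEFF_NORMED);_,v,_,l=cv2.minMaxLoc(R);print(n,nm,'shift col,row',l[0]-12,l[1]-12,'score',round(v,2))
    S=lambda im:cv2.resize(im[r0-10:r1+40,c0-15:c1+35],None,fx=4,fy=4)
    c=cam(n);print(at(c,((r0+r1)/2,(c0+c1)/2),.026))
    for nm,im in(('0',a),('end',e),('fin',b)):
        H=cv2.cvtColor(im,cv2.COLOR_BGR2HSV)[r0-8:r1+8,c0-8:c1+8];m=((H[...,1]<50)&(H[...,2]>70)).astype(np.uint8)
        k,l,st,ce=cv2.connectedComponentsWithStats(m);i=1+st[1:,4].argmax();print(nm,st[i].tolist(),ce[i].round(1))
```

```text
top end shift col,row 0 0 score 0.58
top fin shift col,row 0 0 score 0.58
[0.3768 0.3409 0.026 ]
0 [12, 12, 28, 14, 218] [25.1 18.8]
end [12, 9, 41, 17, 286] [30.3 18.7]
fin [12, 12, 28, 14, 208] [25.1 18.8]
scene end shift col,row 0 -1 score 0.53
scene fin shift col,row 0 0 score 0.63
[0.3878 0.3512 0.026 ]
0 [14, 14, 30, 20, 305] [28.4 23.5]
end [24, 17, 20, 17, 145] [34.5 25.2]
fin [14, 14, 30, 20, 299] [28.4 23.6]
```

The hammer hasn't moved: its centroid is the same in both views, and the differences there are only shadows. I'm handing in.

```bash
python3 -c "
from plant import job,robot
s=robot.observe();print(s['clock'],s['wrist_force'],abs(s['qd']).max() if hasattr(s['qd'],'max') else s['qd']);print(job.sign_off())"
```

```text
43.8 [-0.15294284 -1.20932188 -0.1573062 ] 0.0013473116743861458
the job is handed in; nothing more can be done
None
```

I handed the job in at 43.8 s. The drawer was opened, the broad punch struck with the mallet's head, the mallet put back upright and released in the drawer, and the drawer pushed shut to its stop.

**What went differently from plan**
- **Height reading:** the reported TCP height was 22 mm too low. I missed the drawer handle on the first tries, then found the offset by touching the bench and corrected for it.
- **Cabinet contact:** on the first reach for the mallet I felt about 18 N sideways, most likely the gripper body against the cabinet edge. I backed off and opened the drawer further.
- **Two blows:** I struck the punch twice, each at about 0.2–0.25 m/s. After the first, the force (8–9 N) didn't clearly show the punch was home. On the second, about 10 mm of extra travel went entirely into tilting the mallet in the grip, at about 13 N, so the punch was at its stop. The arm hid the punch head, so I could not confirm this by camera.
- **Drawer release:** I felt about 19 N as the fingers opened, in the direction that pushes the drawer shut.

**Last checks**
- **Drawer:** the handle is at x ≈ 0.562 in both cameras, which matches where the drawer hit its stop.
- **Mallet:** before closing, its head stood at the expected height in the drawer.
- **Hammer:** it has not moved in either view.
- **Presses and other items:** the top picture shows no change at the presses. The remaining items were found near their starting pixels. The exception was one top-view tweezers reading about 10 rows off, but the picture had not changed there and the scene camera found them in place.
- **Arm:** it was clear of everything and at rest.

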